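Pack washed circuit cards and heat sinks into the assembly tote

TASK

The wash is done. Pull the rack's lock open by its black tab, slide every circuit card up out of its slot by the rail on its upper edge and stand each one upright in a card slot of the grey tote, and collect every heat sink from the washer's catch tray and set it flat, fins up, on the floor of the tote's open bin. Then push the lock of the empty rack fully home again; keep the cards upright all the time and leave the tape roll, brush and probe where they lie.

Things in the scene. Friction and masses are not known exactly. Their poses are not given: they have to be found in the camera images.
- wash_rack: fixed rack on the bench: steel plate 132 (x) x 172 (y) mm, two white comb cheeks 78 mm high. Origin: centre of its underside. Four slots 7 mm wide run along its x, at its y = -54, -18, 18, 54 mm. A card's lower edge stands 20 mm above the origin; its side edges are guided up to 72 mm, so it is free after 55 mm of straight lift. The lock frame on top reaches 90 mm, its tab 125 mm
- rack_lock (a joint): sliding lock frame on the rack, in m: 0 = home (its teeth stand 3 mm over the shoulders of the cards and stop them from lifting), 0.018 = fully open (teeth midway between the slots; 0.012 frees the cards). Opens along the rack's +y against about 2.5 N of friction, stays where it is left, end stops at 0 and 0.018
- lock_tab (a point): grip point on the lock's black upright tab, which is 18 (rack's x) x 12 (rack's y) x 36 mm high and reaches 13 mm above this point and 22 mm below it. It stands on the front bar of the lock, 112 mm above the bench, at the rack's x = -58.5, y = -50 mm when home, and moves with the lock. Axes as the rack's
- tote: fixed dark grey antistatic tote, 114 (x) x 280 (y) mm, walls 4 mm thick, rim 67 mm and floor 16 mm above the bench. Origin: centre of its underside. Its -y part has four card slots, its +y part is an open bin, 106 (x) x 124 (y) mm inside; a wall (top 60 mm above the bench) divides them at its y = 10 mm
- slot0 (a point): floor centre of the card slot at the tote's y = -118 mm, 16 mm above the bench; the slot runs along the tote's x between ribs on both long walls, 10 mm wide (board 4 mm), flared to about 15 mm at the ribs' tops 58 mm above the bench. A card standing in it has its origin here within 3 mm. One card per slot, any card in any slot. Axes as the tote's
- slot1 (a point): the next card slot (at the tote's y = -82 mm), as slot0
- slot2 (a point): the next card slot (at the tote's y = -46 mm), as slot0
- slot3 (a point): the card slot nearest the bin (at the tote's y = -10 mm), as slot0
- bin (a point): centre of the bin's floor (at the tote's y = 74 mm), 16 mm above the bench; two heat sinks lie side by side there, lengths along the tote's x, centres about 30 mm either way along the tote's y
- washer: white parts washer with a steel catch tray in front of its outlet chute, fixed. Origin: on the bench under the catch tray. The tray is 132 mm wide (x, centred) and runs from y = -95 to 125 mm; its floor is 6 mm and its lip all round 18 mm above the bench. The chute rises from the tray's +y end; the housing (215 mm high, handle on top to 237 mm) begins at y = 222 mm
- card_a: circuit card: green board 100 (its x) x 4 (y) x 62 mm high (z) with an aluminium grip rail 70 x 10 x 18 mm along its upper edge (58 to 76 mm above the lower edge), which leaves bare shoulders 15 mm wide at the upper corners; 0.12 kg. Origin: middle of the lower edge. Starts upright in one of the four rack slots, x along the slot; three or all of the four cards are present
- card_b: circuit card: green board 100 (its x) x 4 (y) x 62 mm high (z) with an aluminium grip rail 70 x 10 x 18 mm along its upper edge (58 to 76 mm above the lower edge), which leaves bare shoulders 15 mm wide at the upper corners; 0.12 kg. Origin: middle of the lower edge. Starts upright in one of the four rack slots, x along the slot; three or all of the four cards are present
- card_c: circuit card: green board 100 (its x) x 4 (y) x 62 mm high (z) with an aluminium grip rail 70 x 10 x 18 mm along its upper edge (58 to 76 mm above the lower edge), which leaves bare shoulders 15 mm wide at the upper corners; 0.12 kg. Origin: middle of the lower edge. Starts upright in one of the four rack slots, x along the slot; three or all of the four cards are present
- card_d: circuit card: green board 100 (its x) x 4 (y) x 62 mm high (z) with an aluminium grip rail 70 x 10 x 18 mm along its upper edge (58 to 76 mm above the lower edge), which leaves bare shoulders 15 mm wide at the upper corners; 0.12 kg. Origin: middle of the lower edge. Starts upright in one of the four rack slots, x along the slot; three or all of the four cards are present
- sink_a: black finned heat sink, 80 mm long (its x), 30 mm wide (y), 32 mm high (z), fins up, 0.11 kg. Origin: centre of its underside. Starts in the washer's catch tray, length roughly along the tray's x; one or two of the two are present
- sink_b: black finned heat sink, 80 mm long (its x), 30 mm wide (y), 32 mm high (z), fins up, 0.11 kg. Origin: centre of its underside. Starts in the washer's catch tray, length roughly along the tray's x; one or two of the two are present
- tape_roll: roll of amber tape, 74 mm across and 15 mm high, loose bystander; origin: centre of its underside
- cleaning_brush: black flat brush, 24 x 138 x 12 mm, loose bystander; origin: centre of its underside
- red_probe: red test probe, 16 x 157 x 12 mm, loose bystander; origin: centre of its underside

How it is judged (in metres and radians):
On the way, in this order (a step that is already met when the one before it is completed fails the run):
1. the rack's lock is pulled open while the cards still stand in their slots (value of joint rack_lock above 0.013 m and z of each of card_a, card_b, card_c, card_d in the frame of wash_rack below 0.036 m), for 0.2 s.
2. every card stands in a card slot of the tote (x of card_a in the frame of tote between -0.008 and 0.008 m and y of card_a in the frame of tote between -0.132 and 0.004 m and z of card_a in the frame of tote between 0.01 and 0.024 m and angle between each of card_a, card_b, card_c, card_d's own z axis and vertical below 0.22 rad and x of card_b in the frame of tote between -0.008 and 0.008 m and y of card_b in the frame of tote between -0.132 and 0.004 m and z of card_b in the frame of tote between 0.01 and 0.024 m and x of card_c in the frame of tote between -0.008 and 0.008 m and y of card_c in the frame of tote between -0.132 and 0.004 m and z of card_c in the frame of tote between 0.01 and 0.024 m and x of card_d in the frame of tote between -0.008 and 0.008 m and y of card_d in the frame of tote between -0.132 and 0.004 m and z of card_d in the frame of tote between 0.01 and 0.024 m), for 0.2 s.
At the end, for the whole second after the job is handed in: every card stands in a tote card slot (within 8 mm of the middle line and of the floor, leaning under 0.22 rad); every heat sink lies fins up on the bin floor (within 8 mm, tilted under 0.15 rad); all at rest; the rack lock is home (under 4 mm) (all of step 2 and x of sink_a in the frame of tote between -0.03 and 0.03 m and y of sink_a in the frame of tote between 0.023 and 0.125 m and z of sink_a in the frame of tote between 0.01 and 0.024 m and angle between each of sink_a, sink_b's own z axis and vertical below 0.15 rad and x of sink_b in the frame of tote between -0.03 and 0.03 m and y of sink_b in the frame of tote between 0.023 and 0.125 m and z of sink_b in the frame of tote between 0.01 and 0.024 m and linear speed of each of card_a, card_b, card_c, card_d, sink_a, sink_b below 0.02 m/s and value of joint rack_lock below 0.004 m); the robot touches nothing.
It fails at once if a card is tipped over (more than 0.8 rad from upright) (angle between any of card_a, card_b, card_c, card_d's own z axis and vertical above 0.8 rad).
It fails at once if the tape roll, the brush or the probe is moved by more than 25 mm (distance of any of tape_roll, cleaning_brush, red_probe from where it was at the start of the episode above 0.025 m).
Of card_a, card_b, card_c, card_d only 3 to 4 are there at a start; the rules pass over those that are not, and their reading is None.
Of sink_a, sink_b only 1 to 2 are there at a start; the rules pass over those that are not, and their reading is None.
At some moment in a run one of sink_a, sink_b may be knocked a few centimetres aside while the robot is not near it.
It also fails if it takes over 210 s, if anything falls off the work surface, if the arm or the gripper's body presses on something with over 40 N, if the wrist force passes 120 N, or if a joint passes its speed limit or range.

ROBOT

A 6-joint arm with a two-finger parallel gripper is mounted at the origin on a cart in front of the work surface, level with it; the furniture and walls round the work are solid. World frame = base frame: x ahead of the robot, y to its left, z up, the work surface at z = 0. Lengths are in mm, angles in rad, forces in N, time in s.
With the tool pointing down it reaches from about 300 to 775 mm from the base axis. Payload 14.6 kg.
Tool frame: the origin (TCP) lies midway between the tips of the shut fingers; the grasp point (between the pads) lies 19 mm behind it (manip.grip_depth is the distance from the TCP to the grasp point, in mm); x points along the fingers, y is the direction in which the jaws open and shut, and the axes are right-handed (so a half turn about x gives the same grasp; the last joint's range is limited). The gripper opens to 94 mm and grips with 3 to 60 N. Pads are 16 mm wide; open, the fingers measure 119 mm over their backs; the gripper's body (75 mm by 177 mm) begins 78 mm behind the grasp point.
Start: joints at [1.196, 0.3, 1.521, -0, 1.321, -0.067], TCP at [166.627, 524.142, 173.646] pointing down, gripper open.
Joint ranges: [-3.03, 3.03], [-0.79, 2.21], [0.23, 2.52], [-1.04, 4.18], [0, 3.07], [-2.55, 2.55]. Speed limits (rad/s): [2.22, 2.22, 2.57, 3.14, 3.14, 3.14].

INTERFACE

Orientations are given as [roll, pitch, yaw] about the fixed x, y, z axes, in that order (R = Rz(yaw) Ry(pitch) Rx(roll)).
In Python, from cell import readout, cams, ticket, manip gives the robot as it stands. The module is installed in compiled form; this text tells all that it offers.
- The arm moves only by the tool apply_moves, never from a script. Its argument "plan" is one flat list of numbers, 7 for each row, row after row: the turn, a rotation vector about the tool's x, y, z in rad, then the shift along the tool's x, y, z in m, then the opening in per cent of the stroke, from 0 (shut) to 100 (fully open). In form: [wx, wy, wz, x, y, z, fingers, wx, wy, wz, x, y, z, fingers, ...]. A call has 1 to 5 rows; each row shifts and turns the commanded pose from where the row before left it, along the tool's axes as they then stand; what a row does not reach is not made up. A row lasts 1/8 s, in which the tool goes at most 62.5 mm and 10.7 degrees, less where a joint would pass 70% of its speed; a pose out of reach is approached as far as the arm can. A call with a gripper value outside its range is refused whole. The fingers move at their own pace and stop on an object; "force" is the grip in N (left out, the last holds). Time passes only in rows, so rows that do not move let the fingers close. It gives the time, the measured TCP pose, the force and the opening at its end, in the units of the state.
- readout.read_state(): the state, without advancing time (a new reading comes with each control period).
- cams.camera(name): name is "side" or "top"; returns a dict with "image" (400x640x3 uint8, red, green, blue), "fovy" (degrees; the focal length in pixels is half the picture's height over the tangent of half this angle, whatever the lens; pixels are square), "cx", "cy" (the principal point, pixels), "D" ([k1, k2, p1, p2, k3] as OpenCV has them; the pictures are not rectified), "position" and "orientation" of the camera in the world. Camera axes: x right, y down, z forward; pixel columns grow to the right and rows downward; lengths in mm; the calibration is good to about 2 mm. A picture is of the moment at which its call begins. There is no depth.
- ticket.sign_off(): hands the job in, once; it reports no verdict.
The state is a dict: "clock": time; "joints": joint angles; "qd": joint speeds; "effort": joint torques, N m; "eef_pos": TCP position; "eef_rot": TCP orientation; "wrist_force": force on the tool from outside, world axes, zero at the start; "moment": the same for the moment, N m; "finger_gap": finger opening in mm.
Only numpy, scipy, OpenCV 4.12 (cv2) and the standard library are available. Lean on these libraries where they do the work, as an engineer would, in place of code of your own. Each camera call takes 0.05 s, during which the arm holds its last target.

## Working session

There is one attempt and no reset: what is moved stays moved. The work goes in short steps, Python scripts to look and compute and a tool call to move; the robot and the scene stay as the last step left them, time stands still between calls to the robot, and variables do not carry over. Pictures are saved under pics/ and viewed, and the job is handed in when it is done.

Besides the shell and the picture viewer there is one more tool, called after "Request:" as name(argument=value, ...) on one line, values as JSON. apply_moves: Moves the arm, as the interface text tells. Its arguments: {"type":"object","properties":{"plan":{"type":"array","items":{"type":"number"}},"force":{"type":"number"}},"required":["plan"]}

```bash
mkdir -p pics; ls; cat > h.py <<'E'
import numpy as np, cv2
from cell import readout, cams, ticket, manip
from scipy.spatial.transform import Rotation as R
def K(c):
    f=200/np.tan(np.radians(c['fovy'])/2)
    return np.array([[f,0,c['cx']],[0,f,c['cy']],[0,0,1.]])
def Rot(c):
    o=np.array(c['orientation'],float)
    return R.from_euler('xyz',o).as_matrix() if o.size==3 else o.reshape(3,3)
def ray(c,uv):
    p=cv2.undistortPoints(np.array(uv,float).reshape(-1,1,2),K(c),np.array(c['D'],float)).reshape(-1,2)
    d=np.c_[p,np.ones(len(p))]@Rot(c).T
    return np.array(c['position'],float),d
def plane(c,uv,z):
    o,d=ray(c,uv); return o+d*((z-o[2])/d[:,2])[:,None]
def proj(c,P):
    Rm=Rot(c); t=-Rm.T@np.array(c['position'],float)
    return cv2.projectPoints(np.array(P,float).reshape(-1,1,3),cv2.Rodrigues(Rm.T)[0],t,K(c),np.array(c['D'],float))[0].reshape(-1,2)
def snap(name,fn):
    c=cams.camera(name); cv2.imwrite('pics/'+fn,c['image'][:,:,::-1]); return c
E
python3 - <<'E'
from h import *
print(readout.read_state())
for n in('top','side'):
    c=snap(n,n+'0.png'); print({k:v for k,v in c.items() if k!='image'})
print(manip.grip_depth)
E
```

```text
pics
{'clock': 0.0, 'joints': array([ 1.19638345e+00,  3.00462185e-01,  1.52158829e+00,  9.97887479e-06,
        1.32069122e+00, -6.65943375e-02]), 'qd': array([ 9.91981599e-04, -6.46394408e-04, -1.20857339e-03, -7.86279423e-05,
       -2.70260569e-04, -1.44949217e-03]), 'effort': array([-2.02225834e-03, -5.31811953e+01, -3.52723718e+01,  7.06928736e-02,
        2.45281780e-02, -1.18860912e-04]), 'eef_pos': array([166.52632834, 523.8693762 , 173.08818955]), 'eef_rot': array([-1.64580229,  1.56964724, -1.9536233 ]), 'wrist_force': array([-0.01474191, -0.03534587, -0.21728206]), 'moment': array([ 0.02862583, -0.01850775, -0.01464834]), 'finger_gap': 93.66953004406189}
{'fovy': 55.27146859856634, 'cx': 319.6449809276943, 'cy': 202.32381813673817, 'D': array([-0.02502736,  0.        ,  0.        ,  0.        ,  0.        ]), 'position': array([ 370.71557943,   59.26508567, 1039.42001901]), 'orientation': array([-2.9603673 ,  0.01893158, -1.59769707])}
{'fovy': 46.30012834005953, 'cx': 317.0448777691721, 'cy': 197.10789922360462, 'D': array([-0.0328893,  0.       ,  0.       ,  0.       ,  0.       ]), 'position': array([  535.32076283, -1167.69475446,   984.89394494]), 'orientation': array([-2.20276831,  0.01515158,  0.00686098])}
18.8
```

View pics/top0.png

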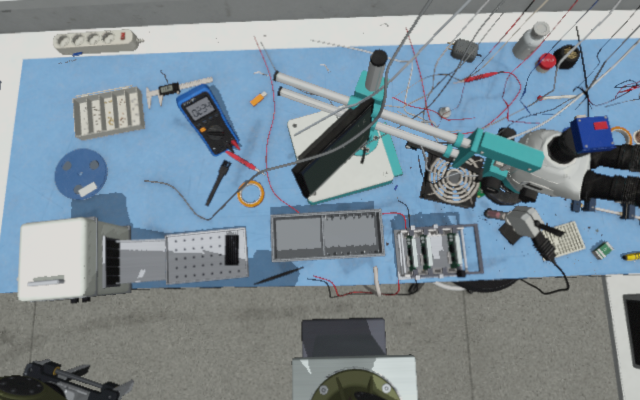

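View pics/side0.png

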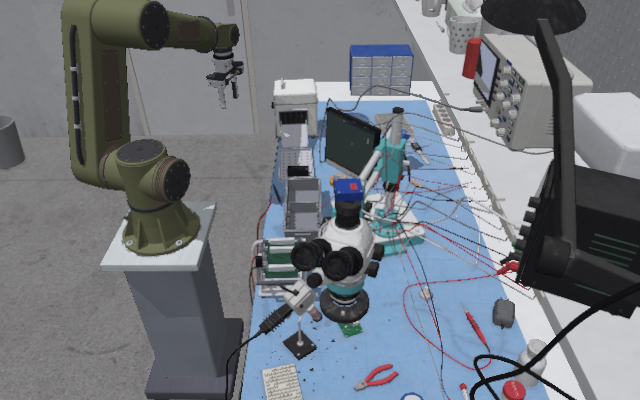

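```bash
python3 - <<'E'
import cv2
a=cv2.imread('pics/top0.png'); 
cv2.imwrite('pics/z1.png',cv2.resize(a[195:290,380:480],None,fx=6,fy=6,interpolation=cv2.INTER_CUBIC))
cv2.imwrite('pics/z2.png',cv2.resize(a[195:315,250:410],None,fx=5,fy=5,interpolation=cv2.INTER_CUBIC))
cv2.imwrite('pics/z3.png',cv2.resize(a[200:310,90:260],None,fx=4.5,fy=4.5,interpolation=cv2.INTER_CUBIC))
b=cv2.imread('pics/side0.png'); 
cv2.imwrite('pics/z4.png',cv2.resize(b[170:310,230:340],None,fx=4.2,fy=4.2,interpolation=cv2.INTER_CUBIC))
E
```

```text
(no output)
```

View pics/z1.png

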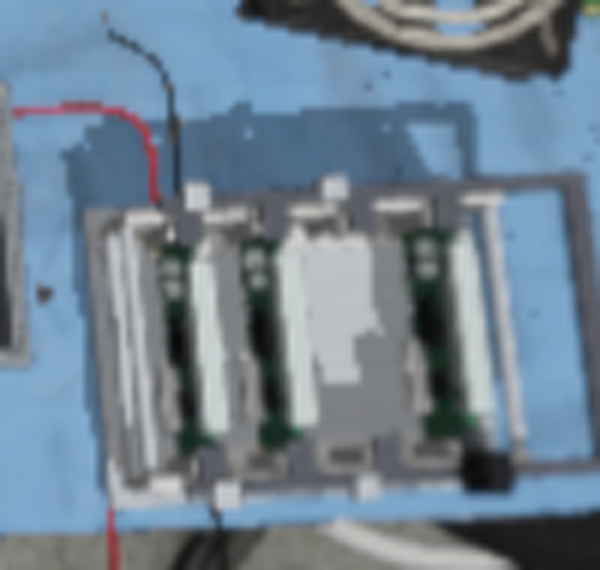

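View pics/z2.png

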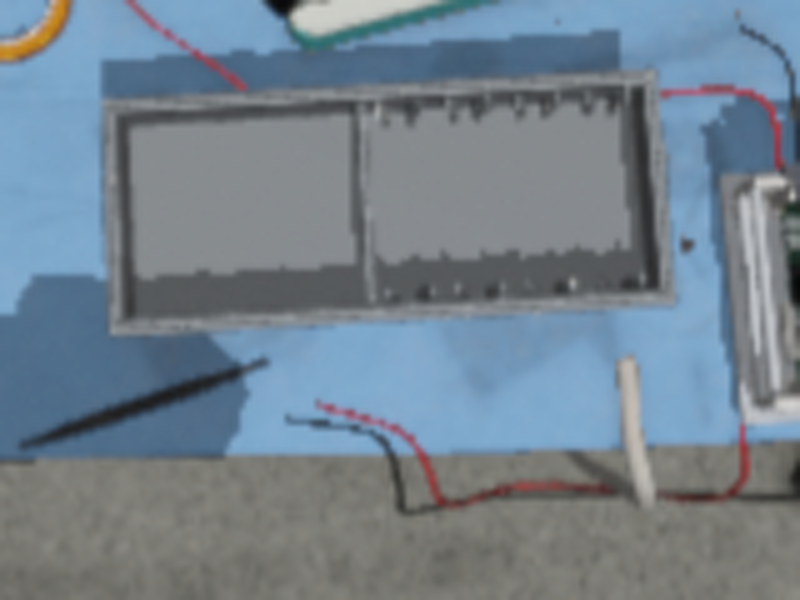

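View pics/z3.png

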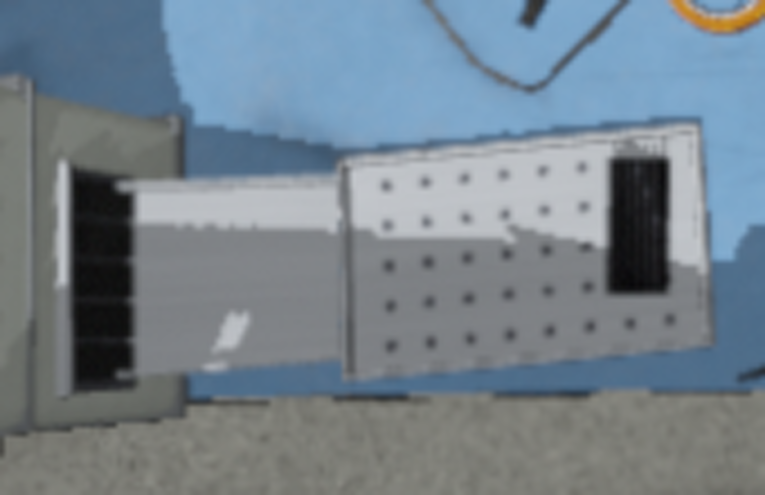

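View pics/z4.png

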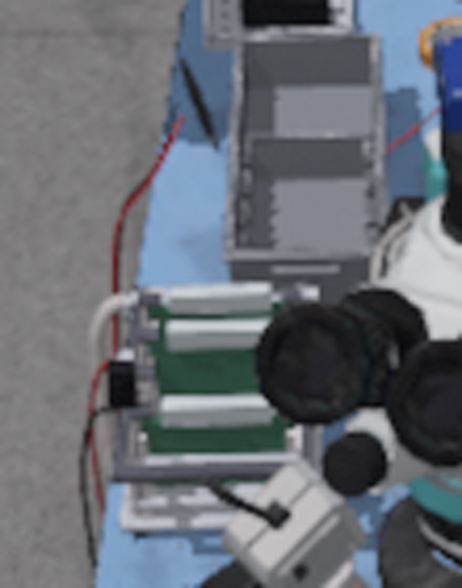

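```bash
python3 - <<'E'
from h import *
c=cams.camera('top')
def z(pts,s,ox,oy): return [((x+.5)/s-.5+ox,(y+.5)/s-.5+oy) for x,y in pts]
def show(n,P):
    print(n); print(P.round(1)[:, :2].tolist()); 
T=plane(c,z([(105,102),(655,72),(672,300),(112,333)],5,250,195),67); show('tote',T)
d=np.diff(np.r_[T,T[:1]],axis=0); print(np.linalg.norm(d,axis=1).round(1), np.degrees(np.arctan2(d[:,1],d[:,0])).round(1),T.mean(0))
T=plane(c,z([(345,158),(700,122),(712,345),(347,378)],4.5,90,200),18); show('tray',T)
d=np.diff(np.r_[T,T[:1]],axis=0); print(np.linalg.norm(d,axis=1).round(1), np.degrees(np.arctan2(d[:,1],d[:,0])).round(1),T.mean(0))
T=plane(c,z([(610,158),(667,157),(669,292),(609,292)],4.5,90,200),38); show('sink',T)
d=np.diff(np.r_[T,T[:1]],axis=0); print(np.linalg.norm(d,axis=1).round(1), np.degrees(np.arctan2(d[:,1],d[:,0])).round(1),T.mean(0))
for r in ([(192,250),(216,250),(205,432),(228,432)],[(280,240),(300,240),(293,425),(317,425)],[(452,230),(478,230),(470,415),(495,415)]):
    T=plane(c,z(r,6,380,195),96); show('rail',T); print(T.mean(0))
T=plane(c,z([(462,450),(512,450),(515,490),(465,490)],6,380,195),125); show('tab',T); print(T.mean(0))
# tool
s=readout.read_state(); print(R.from_euler('xyz',s['eef_rot']).as_matrix().round(3))
E
```

```text
tote
[[520.0, 200.3], [527.1, -83.5], [410.5, -85.7], [401.9, 197.3]]
[283.9 116.6 283.  118.1] [ -88.6 -178.9   91.8    1.5] [464.88093672  57.09181041  67.        ]
tray
[[481.8, 491.4], [497.5, 276.4], [365.7, 268.4], [351.8, 484.6]]
[215.5 132.  216.6 130.2] [ -85.8 -176.5   93.7    3. ] [424.19301036 380.19401062  18.        ]
sink
[[475.3, 325.1], [474.9, 291.5], [396.6, 289.5], [397.5, 324.5]]
[33.7 78.4 35.  77.8] [ -90.6 -178.5   88.5    0.5] [436.08357538 307.64270629  38.        ]
rail
[[452.2, -151.7], [451.9, -161.5], [378.4, -151.9], [378.1, -161.2]]
[ 415.14441106 -156.590618     96.        ]
rail
[[455.2, -188.1], [455.0, -196.3], [380.1, -187.7], [379.8, -197.4]]
[ 417.5414452  -192.37000982   96.        ]
rail
[[457.2, -259.0], [456.9, -269.7], [382.0, -259.7], [381.7, -269.8]]
[ 419.43609598 -264.55525095   96.        ]
tab
[[368.2, -245.5], [367.6, -265.1], [352.2, -264.9], [352.8, -245.4]]
[ 360.18000786 -255.22335777  125.        ]
[[-0.     0.303  0.953]
 [-0.001  0.953 -0.303]
 [-1.    -0.001 -0.   ]]
```

```bash
cat >> h.py <<'E'
def tri(c1,uv1,c2,uv2):
    o1,d1=ray(c1,[uv1]);o2,d2=ray(c2,[uv2]);d1=d1[0]/np.linalg.norm(d1);d2=d2[0]/np.linalg.norm(d2)
    A=np.c_[d1,-d2];t=np.linalg.lstsq(A,o2-o1,rcond=None)[0]
    p,q=o1+d1*t[0],o2+d2*t[1]; return (p+q)/2,np.linalg.norm(p-q)
E
python3 - <<'E'
from h import *
t=cams.camera('top');s=cams.camera('side')
for n,a,b in [('cap',(592,132),(347,185)),('eyeR',(600,195),(308,258)),('eyeL',(598,157),(350,262)),('gun tip',(495,213),(320,318)),('gun',(520,220),(298,297)),
 ('tablet top',(372,100),(333,110)),('pillar',(376,58),(398,110)),('washer top',(60,255),(295,95))]:
    P,e=tri(t,a,s,b); print(n,P.round(0),round(e,1))
a=t['image'];cv2.imwrite('pics/z5.png',cv2.resize(a[60:270,380:640],None,fx=3,fy=2.8,interpolation=cv2.INTER_CUBIC)[:,:,::-1])
E
```

```text
cap [ 584. -384.  441.] 2.0
eyeR [ 501. -470.  320.] 1.1
eyeL [ 583. -481.  317.] 9.9
gun tip [ 518. -391.   33.] 10.6
gun [ 476. -406.  132.] 8.6
tablet top [599. -27. 457.] 83.6
pillar [732. -36. 439.] 2.5
washer top [421. 673. 172.] 7.3
```

View pics/z5.png

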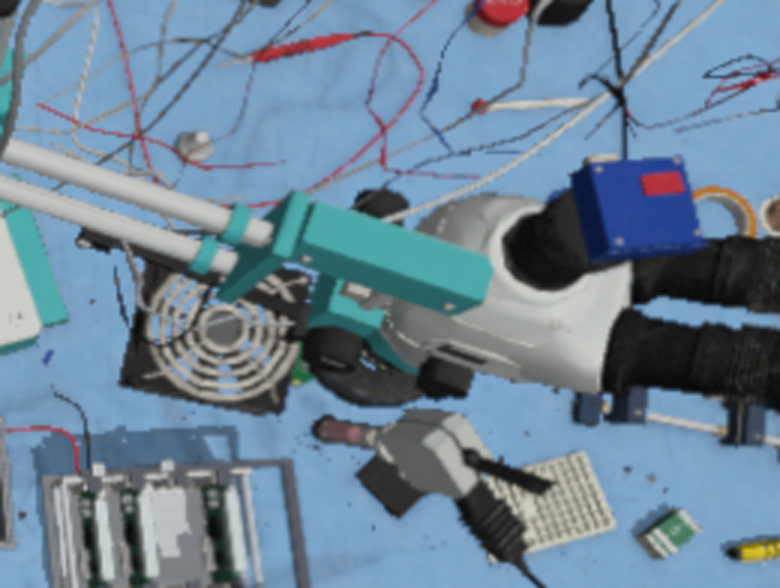

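```bash
python3 - <<'E'
from h import *
t=cams.camera('top')
for uv in [(460,155),(480,165),(490,185),(525,193),(580,190),(455,125),(300,190),(395,190)]:
    print(uv,[plane(t,[uv],z)[0,:2].round(0).tolist() for z in (50,200,300,400)])
E
```

```text
(460, 155) [[670.0, -307.0], [625.0, -252.0], [595.0, -215.0], [564.0, -178.0]]
(480, 165) [[641.0, -358.0], [600.0, -295.0], [573.0, -253.0], [545.0, -210.0]]
(490, 185) [[585.0, -379.0], [553.0, -312.0], [531.0, -268.0], [509.0, -224.0]]
(525, 193) [[561.0, -469.0], [532.0, -389.0], [513.0, -336.0], [494.0, -282.0]]
(580, 190) [[565.0, -617.0], [535.0, -514.0], [516.0, -446.0], [496.0, -377.0]]
(455, 125) [[756.0, -302.0], [697.0, -247.0], [658.0, -211.0], [619.0, -174.0]]
(300, 190) [[587.0, 124.0], [554.0, 114.0], [533.0, 108.0], [511.0, 101.0]]
(395, 190) [[580.0, -127.0], [548.0, -99.0], [527.0, -80.0], [506.0, -61.0]]
```

```bash
python3 - <<'E'
from h import *
t=cams.camera('top');a=t['image']
# average several frames? noise check
g=cv2.cvtColor(a,cv2.COLOR_RGB2GRAY)
for v in (240,245,250,255,260,265): print(v,g[v,394:470].tolist())
cv2.imwrite('pics/z6.png',cv2.resize(a[220:285,392:485],None,fx=8,fy=8,interpolation=cv2.INTER_NEAREST)[:,:,::-1])
E
```

```text
240 [98, 125, 129, 122, 162, 191, 154, 170, 191, 142, 129, 128, 106, 102, 116, 113, 76, 118, 201, 205, 204, 175, 136, 130, 130, 123, 71, 73, 99, 98, 69, 85, 146, 200, 205, 204, 190, 193, 193, 192, 193, 192, 192, 192, 192, 192, 191, 181, 138, 129, 128, 128, 121, 93, 51, 75, 109, 118, 103, 63, 82, 149, 197, 204, 204, 184, 116, 121, 164, 177, 155, 148, 151, 152, 152, 152]
245 [100, 105, 124, 125, 125, 184, 185, 150, 187, 160, 132, 128, 117, 82, 53, 51, 56, 102, 179, 201, 205, 201, 137, 128, 129, 126, 103, 63, 37, 35, 43, 70, 122, 194, 202, 205, 205, 193, 191, 191, 191, 191, 191, 192, 192, 192, 191, 181, 139, 129, 128, 128, 127, 119, 89, 37, 15, 18, 29, 43, 65, 95, 159, 201, 203, 192, 151, 107, 135, 176, 179, 150, 150, 154, 156, 156]
250 [114, 94, 123, 125, 115, 127, 188, 139, 170, 191, 139, 127, 124, 95, 34, 12, 31, 68, 120, 201, 203, 203, 185, 137, 128, 128, 121, 66, 18, 13, 26, 43, 85, 139, 201, 203, 204, 192, 191, 191, 191, 191, 190, 190, 187, 176, 166, 140, 146, 158, 132, 127, 125, 119, 94, 46, 16, 10, 19, 24, 50, 82, 129, 179, 201, 203, 185, 125, 107, 151, 178, 165, 144, 147, 151, 
[... 409 characters left out ...]
 165, 190, 131, 171, 191, 135, 99, 142, 138, 92, 40, 36, 65, 120, 201, 203, 202, 181, 137, 123, 98, 137, 134, 81, 31, 22, 43, 80, 137, 202, 203, 199, 170, 135, 128, 128, 128, 128, 128, 128, 128, 128, 128, 128, 128, 128, 126, 116, 110, 139, 128, 83, 31, 19, 26, 38, 57, 101, 167, 201, 203, 193, 166, 142, 150, 181, 179, 157, 155, 154]
265 [158, 116, 99, 108, 126, 125, 119, 169, 133, 142, 188, 160, 122, 124, 140, 137, 74, 41, 52, 102, 169, 200, 203, 199, 147, 125, 118, 128, 127, 86, 55, 40, 42, 61, 113, 175, 184, 183, 168, 133, 127, 128, 126, 126, 126, 126, 126, 126, 126, 125, 125, 125, 125, 126, 125, 114, 78, 43, 36, 37, 37, 38, 41, 56, 81, 106, 148, 172, 163, 150, 142, 163, 177, 160, 143, 141]
```

View pics/z6.png

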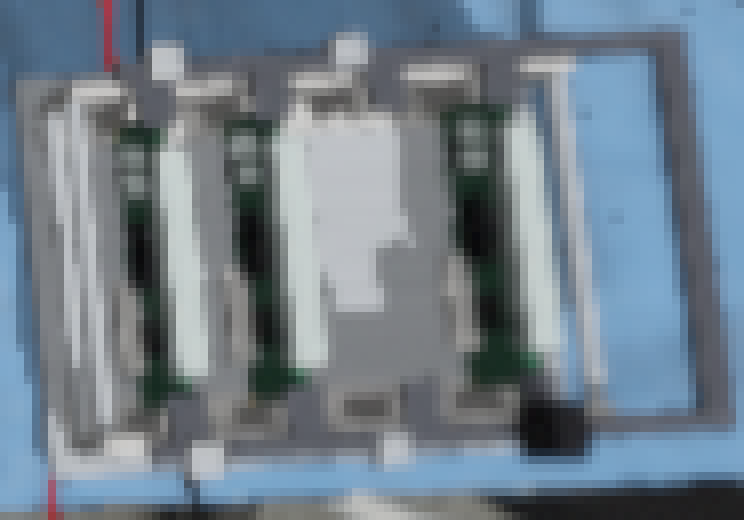

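```bash
cat >> h.py <<'E'
def cross(p,i0,i1,th,rise=True):
    for i in range(i0,i1):
        a,b=p[i],p[i+1]
        if rise and a<th<=b or (not rise and a>=th>b): return i+(th-a)/(b-a)
def rails(t,seeds,z=96,rows=range(238,263)):
    g=cv2.cvtColor(t['image'],cv2.COLOR_RGB2GRAY).astype(float); out=[]
    for (u0,v0),(u1,v1) in seeds:
        L=[];Rr=[]
        for v in rows:
            m=u0+(u1-u0)*(v-v0)/(v1-v0); mi=int(round(m))
            l=cross(g[v],mi-5,mi,165);r=cross(g[v],mi,mi+5,167,False)
            if l: L.append((l,v))
            if r: Rr.append((r,v))
        A=plane(t,L,z);B=plane(t,Rr,z) if Rr else None
        fit=lambda P:np.polyfit(P[:,0],P[:,1],1)
        out.append((fit(A),fit(B) if B is not None and len(B)>5 else None))
    return out
E
python3 - <<'E'
from h import *
t=cams.camera('top')
for f,b in rails(t,[((413.4,240),(415.8,265)),((428,240),(430.6,262)),((457,240),(460,262))]):
    for q in (f,b):
        if q is not None: print(np.degrees(np.arctan(q[0])).round(2), np.polyval(q,417).round(2), end=' | ')
    print()
g=cv2.cvtColor(t['image'],cv2.COLOR_RGB2GRAY)
for u in (414,415,428,430,458,460): print(u,g[228:275,u].tolist())
E
```

```text
1.27 -151.81 | 2.7 -160.75 | 
1.83 -187.77 | 0.74 -197.29 | 
1.91 -259.58 | 2.67 -268.66 | 
414 [184, 170, 165, 184, 134, 124, 143, 179, 193, 178, 166, 201, 203, 204, 204, 205, 206, 205, 205, 204, 203, 203, 203, 203, 203, 203, 202, 201, 199, 200, 202, 202, 202, 199, 196, 193, 185, 170, 141, 97, 56, 68, 93, 93, 93, 92, 91]
415 [114, 121, 159, 186, 136, 127, 141, 148, 150, 143, 144, 166, 175, 185, 192, 201, 202, 202, 202, 201, 201, 202, 203, 204, 205, 205, 205, 204, 204, 204, 204, 203, 204, 203, 203, 203, 202, 200, 184, 128, 82, 73, 91, 93, 94, 94, 86]
428 [99, 126, 148, 110, 123, 149, 171, 200, 199, 197, 205, 205, 205, 205, 205, 204, 203, 202, 202, 201, 200, 200, 201, 201, 200, 197, 194, 191, 181, 160, 151, 144, 138, 133, 130, 128, 128, 113, 69, 48, 71, 95, 96, 97, 91, 83, 85]
430 [113, 162, 189, 136, 127, 160, 194, 198, 193, 189, 181, 189, 191, 193, 196, 199, 202, 204, 204, 202, 203, 202, 203, 204, 204, 204, 204, 204, 204, 203, 203, 204, 203, 203, 203, 203, 202, 184, 125, 96, 93, 96, 94, 93, 94, 94, 93]
458 [185, 122, 102, 111, 106, 127, 151, 172, 185, 192, 196, 200, 204, 205, 204, 203, 203, 203, 203, 203, 203, 202, 201, 200, 202, 202, 201, 198, 195, 190, 181, 171, 167, 165, 161, 141, 101, 81, 63, 63, 57, 49, 29, 16, 16, 15, 16]
460 [186, 131, 125, 122, 118, 113, 109, 100, 99, 103, 106, 111, 116, 120, 125, 131, 141, 151, 162, 172, 182, 184, 184, 185, 188, 191, 195, 199, 203, 204, 203, 203, 203, 203, 202, 185, 157, 148, 122, 101, 90, 70, 40, 20, 16, 17, 17]
```

Request:
apply_moves(plan=[-0.171, 0, 0, -0.025, 0, 0, 100, -0.171, 0, 0, -0.025, 0, 0, 100, 0, 0, 0, 0, -0.03, 0.05, 60, 0, 0, 0, 0, -0.03, 0.05, 40, 0, 0, 0, 0, -0.03, 0.05, 40])

```text
clock: 1.02
eef_pos: [320.9, 438.3, 223.8]
eef_rot: [0.965, 1.571, 0.999]
wrist_force: [-0.2, 0.6, -0.6]
finger_gap: 67.7
```

Request:
apply_moves(plan=[0, 0, 0, 0, -0.06, 0.003, 30, 0, 0, 0, 0, -0.06, 0.003, 30, 0, 0, 0, 0, -0.06, 0.003, 30, 0, 0, 0, 0, -0.06, 0.003, 30, 0, 0, 0, 0, -0.06, 0.003, 30])

```text
clock: 1.65
eef_pos: [344.6, 138.3, 223.8]
eef_rot: [0.101, 1.57, 0.136]
wrist_force: [0.7, -0.4, -0.4]
finger_gap: 28.1
```

Request:
apply_moves(plan=[0, 0, 0, 0, -0.06, 0, 30, 0, 0, 0, 0, -0.06, 0, 30, 0, 0, 0, 0, -0.06, 0, 30, 0, 0, 0, 0, -0.06, 0, 30, 0, 0, 0, 0, -0.06, 0, 30])

```text
clock: 2.28
eef_pos: [354.8, -161.9, 224.0]
eef_rot: [-0.453, 1.57, -0.419]
wrist_force: [0.5, 0.7, 0.2]
finger_gap: 28.5
```

```bash
python3 - <<'E'
from h import *
s=readout.read_state(); print(s['eef_pos'],s['joints'].round(2),s['finger_gap']);print(R.from_euler('xyz',s['eef_rot']).as_matrix().round(4))
E
```

```text
[ 354.75647123 -161.90406735  223.98280514] [-0.52 -0.11  1.85  0.    1.4  -2.13] 28.507464636034445
[[ 1.000e-03 -3.390e-02  9.994e-01]
 [-4.000e-04  9.994e-01  3.390e-02]
 [-1.000e+00 -5.000e-04  9.000e-04]]
```

Request:
apply_moves(plan=[0, 0, 0, 0, -0.05, 0.001, 30, 0, 0, 0, 0, -0.049, 0.001, 30, 0, 0, 0, 0.04, 0, 0, 30, 0, 0, 0, 0.02, 0, 0, 30, 0, 0, 0, 0, 0, 0, 30])

```text
clock: 2.9
eef_pos: [360.0, -258.3, 162.8]
eef_rot: [2.401, 1.568, 2.435]
wrist_force: [0.2, 0.0, 1.0]
finger_gap: 28.5
```

```bash
python3 - <<'E'
from h import *
t=snap('top','t1.png');s=snap('side','s1.png')
a=cv2.resize(t['image'][200:300,380:500],None,fx=4,fy=4,interpolation=cv2.INTER_CUBIC)
b=cv2.resize(s['image'][200:300,220:300],None,fx=4,fy=4,interpolation=cv2.INTER_CUBIC)
cv2.imwrite('pics/a1.png',np.hstack([a,b])[:,:,::-1])
E
```

```text
(no output)
```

View pics/a1.png

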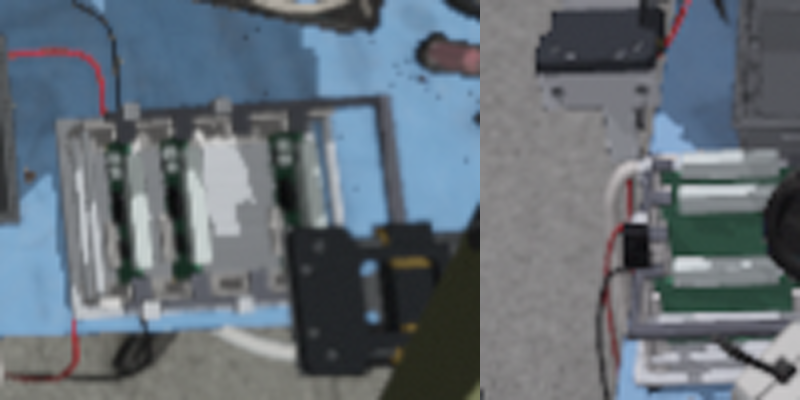

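```bash
python3 - <<'E'
from h import *
s=cams.camera('side'); p=readout.read_state()['eef_pos']
print(proj(s,[p,p+[0,0,97],[360.3,-262.2,125],[360.3,-262.2,90]]).round(1))
g=s['image'][190:300,200:300]
cv2.imwrite('pics/a2.png',cv2.resize(g,None,fx=6,fy=6,interpolation=cv2.INTER_CUBIC)[:,:,::-1])
E
```

```text
[[257.4 245.4]
 [253.9 216.4]
 [258.4 257.4]
 [259.6 266.9]]
```

View pics/a2.png

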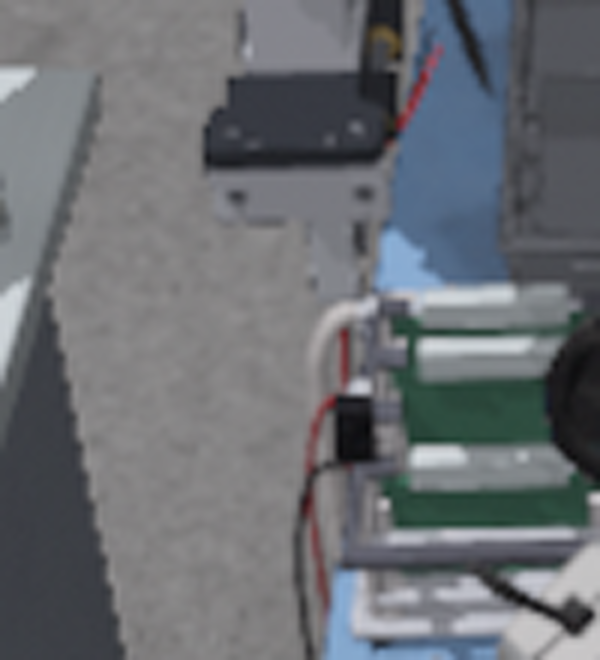

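Request:
apply_moves(plan=[0, 0, 0, 0.03, -0.003, 0, 30, 0, 0, 0, 0.025, 0, 0, 30, 0, 0, 0, 0.01, 0, 0, 30, 0, 0, 0, 0, 0, 0, 30])

```text
clock: 3.55
eef_pos: [360.8, -261.8, 99.2]
eef_rot: [-0.811, 1.571, -0.777]
wrist_force: [-0.4, -0.1, 0.2]
finger_gap: 28.7
```

Request:
apply_moves(plan=[0, 0, 0, 0, 0, 0, 0, 0, 0, 0, 0, 0, 0, 0, 0, 0, 0, 0, 0, 0, 0, 0, 0, 0, 0, 0, 0, 0], force=20)

```text
clock: 4.05
eef_pos: [360.7, -261.7, 98.8]
eef_rot: [-0.835, 1.571, -0.8]
wrist_force: [0.7, -0.8, -0.6]
finger_gap: 0.5
```

```bash
python3 - <<'E'
from h import *
s=cams.camera('side'); t=cams.camera('top')
a=cv2.resize(s['image'][200:290,220:300],None,fx=5,fy=5,interpolation=cv2.INTER_CUBIC)
b=cv2.resize(t['image'][210:300,400:480],None,fx=5,fy=5,interpolation=cv2.INTER_CUBIC)
cv2.imwrite('pics/a3.png',np.hstack([a,b])[:,:,::-1])
p=readout.read_state()['eef_pos'];print(p,proj(s,[p,p+[0,0,97]]),proj(t,[p,p+[0,0,97]]))
E
```

```text
[ 360.62357838 -261.7043868    98.71889138] [[259.4178334  264.42605269]
 [256.06982455 237.17821028]] [[459.91630509 272.63121921]
 [475.19380898 272.64630089]]
```

View pics/a3.png

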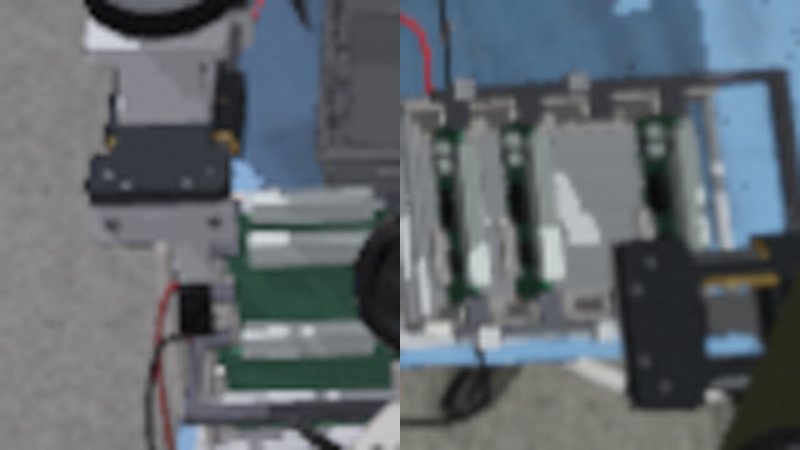

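```bash
python3 - <<'E'
from h import *
a=cv2.imread('pics/side0.png').astype(int);b=cv2.imread('pics/s1.png').astype(int)
s=cams.camera('side');c=s['image'][:,:,::-1].astype(int)
d1=np.abs(a-b).sum(2).clip(0,80)*3;d2=np.abs(a-c).sum(2).clip(0,80)*3
cv2.imwrite('pics/a4.png',np.hstack([cv2.resize(x[200:290,230:300].astype(np.uint8),None,fx=5,fy=5,interpolation=0) for x in (d1,d2)]))
p=np.array([360,-258.3,162.8]);print(proj(s,[p+[0,-14,0],p+[0,-26,0],p+[0,14,0]]))
E
```

```text
[[256.55274041 249.48185311]
 [256.03674157 252.6596795 ]
 [257.72615573 242.25900416]]
```

View pics/a4.png

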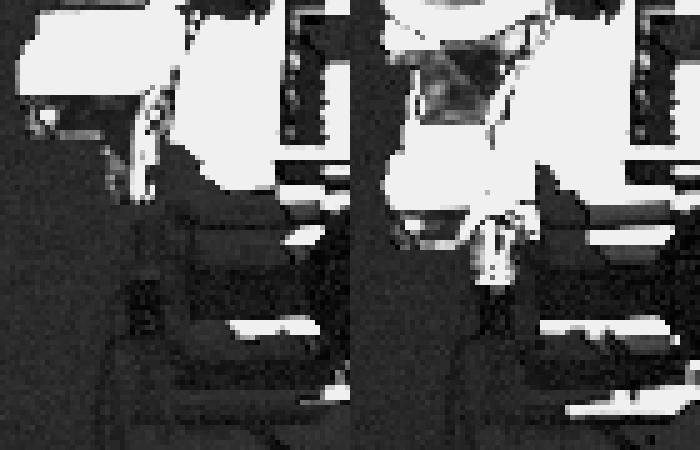

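```bash
python3 - <<'E'
from h import *
s=cams.camera('side');t=cams.camera('top')
a=cv2.imread('pics/side0.png');b=cv2.imread('pics/top0.png')
p=np.array([166.5,523.9,173.1]); y=np.array([.303,.953,0]);
q=[p,p+47*y,p-47*y,p+59*y,p-59*y,p+[0,0,97]]
print(proj(s,q).round(1).tolist());print(proj(t,q).round(1).tolist())
A=cv2.resize(a[30:120,180:260],None,fx=5,fy=5,interpolation=cv2.INTER_CUBIC)
for u,v in proj(s,q): cv2.circle(A,(int((u-180)*5),int((v-30)*5)),3,(0,0,255),-1)
cv2.imwrite('pics/a5.png',A)
B=cv2.resize(b[340:400,0:140],None,fx=5,fy=5,interpolation=cv2.INTER_CUBIC)
for u,v in proj(t,q): cv2.circle(B,(int((u)*5),int((v-340)*5)),3,(0,0,255),-1)
cv2.imwrite('pics/a6.png',B)
E
```

```text
[[230.0, 110.9], [235.3, 106.0], [224.6, 116.1], [236.6, 104.8], [223.1, 117.4], [226.9, 87.9]]
[[116.4, 372.6], [96.8, 366.0], [136.3, 379.3], [91.8, 364.3], [141.4, 381.0], [89.5, 385.3]]
```

View pics/a5.png

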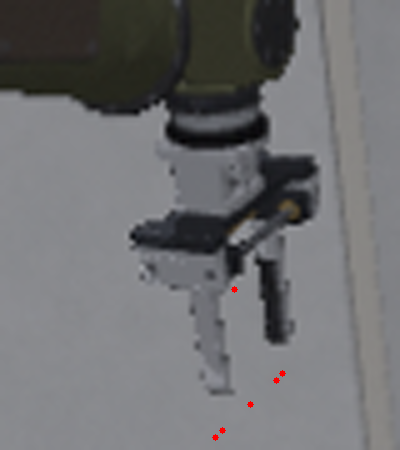

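View pics/a6.png

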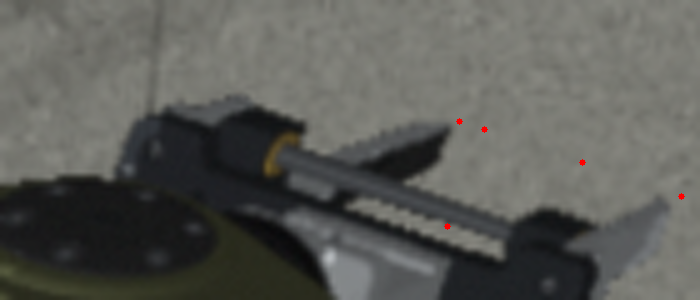

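```bash
python3 - <<'E'
from h import *
s=cams.camera('side');t=cams.camera('top')
A=tri(t,(133.6,380.6),s,(224.4,108));B=tri(t,(90.5,365),s,(236,98.4));print(A,B,(A[0]+B[0])/2,np.linalg.norm(A[0]-B[0]))
E
```

```text
(array([159.720423  , 464.76859776, 214.0280417 ]), np.float64(0.6396532824262388)) (array([189.9006998 , 560.9820656 , 209.50892269]), np.float64(1.7577683618201265)) [174.8105614  512.87533168 211.76848219] 100.93712368812467
```

```bash
python3 - <<'E'
from h import *
s=cams.camera('side');t=cams.camera('top')
# project known model of tote rim corners & floor onto side view; tool tip hypotheses
c=np.array([464.9,57.1]);a=np.radians(1.6);M=np.array([[np.cos(a),-np.sin(a)],[np.sin(a),np.cos(a)]])
P=[np.r_[c+M@[x,y],67] for x,y in((57,140),(57,-140),(-57,-140),(-57,140))]
S=s['image'][:,:,::-1].copy();A=cv2.resize(S[160:280,230:340],None,fx=5,fy=5,interpolation=cv2.INTER_CUBIC)
def dot(P,col):
    for u,v in proj(s,P): cv2.circle(A,(int((u-230+.5)*5),int((v-160+.5)*5)),3,col,-1)
dot(P,(0,0,255))
c=np.array([417,-210.2]);a=np.radians(2.)
M=np.array([[np.cos(a),-np.sin(a)],[np.sin(a),np.cos(a)]])
dot([np.r_[c+M@[x,y],96] for x in(-35,35) for y in(49,59,13,23,-49,-59)],(0,255,255))
dot([np.r_[c+M@[x,y],126] for x in(-49.5,-67.5) for y in(-56,-44)],(255,0,255))
p=readout.read_state()['eef_pos'];dot([p,p+[0,0,27]],(0,255,0))
cv2.imwrite('pics/a7.png',A)
E
```

```text
(no output)
```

View pics/a7.png

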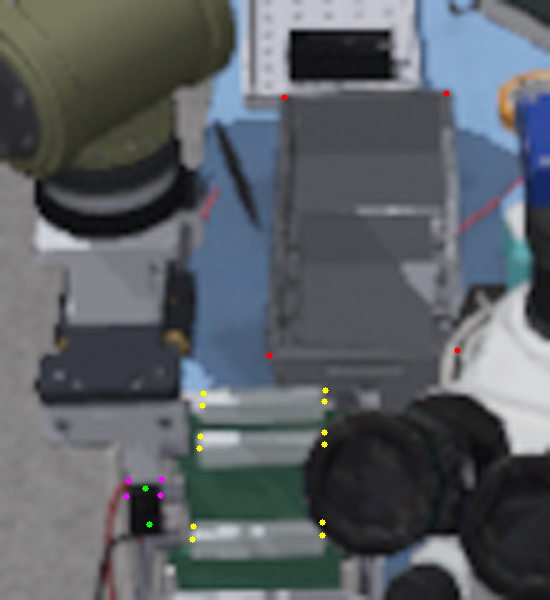

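Request:
apply_moves(plan=[0, 0, 0, -0.005, 0, 0, 30, 0, 0, 0, 0, 0, 0, 30, 0, 0, 0, 0.005, 0, 0, 30, 0, 0, 0, 0.004, 0, 0, 30, 0, 0, 0, 0, 0, 0, 30])

```text
clock: 5.12
eef_pos: [360.4, -261.5, 94.1]
eef_rot: [2.398, 1.57, 2.432]
wrist_force: [0.3, 0.5, 0.4]
finger_gap: 28.0
```

Request:
apply_moves(plan=[0, 0, 0, 0.004, 0, 0, 30, 0, 0, 0, 0, 0, 0, 30])

```text
clock: 5.38
eef_pos: [360.5, -261.6, 90.3]
eef_rot: [2.433, 1.57, 2.467]
wrist_force: [1.0, 0.5, -0.4]
finger_gap: 28.2
```

Request:
apply_moves(plan=[0, 0, 0, 0.004, 0, 0, 30, 0, 0, 0, 0, 0, 0, 30])

```text
clock: 5.62
eef_pos: [360.5, -261.6, 86.3]
eef_rot: [2.42, 1.57, 2.454]
wrist_force: [-0.7, -0.4, 0.1]
finger_gap: 28.0
```

```bash
cat > look.py <<'E'
from h import *
import sys
n=sys.argv[1]
s=cams.camera('side');t=cams.camera('top')
p=readout.read_state();print(p['eef_pos'].round(1),p['finger_gap'],p['wrist_force'].round(1))
def crop(c,u0,v0,w,h,f): return cv2.resize(c['image'][v0:v0+h,u0:u0+w],None,fx=f,fy=f,interpolation=cv2.INTER_CUBIC)
reg=eval(sys.argv[2]) if len(sys.argv)>2 else ((220,190,80,100),(390,205,80,100))
A=crop(s,*reg[0],5);B=crop(t,*reg[1],5)
h=max(A.shape[0],B.shape[0]);A=np.pad(A,((0,h-A.shape[0]),(0,0),(0,0)));B=np.pad(B,((0,h-B.shape[0]),(0,0),(0,0)))
cv2.imwrite('pics/%s.png'%n,np.hstack([A,B])[:,:,::-1])
E
python3 look.py b1
```

```text
[ 360.6 -261.7   86.6] 28.19857155438354 [-0.8 -0.3  0.5]
```

View pics/b1.png

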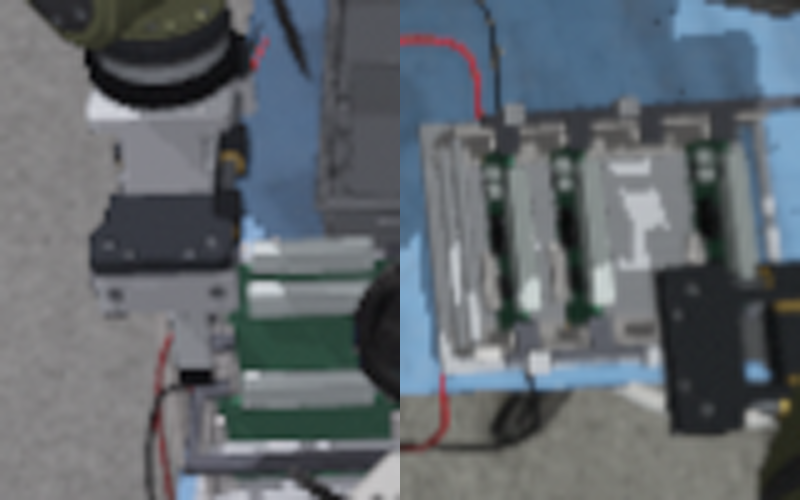

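Request:
apply_moves(plan=[0, 0, 0, 0.005, 0, 0, 30, 0, 0, 0, 0, 0, 0, 30])

```text
clock: 5.98
eef_pos: [360.4, -261.5, 81.2]
eef_rot: [2.452, 1.57, 2.486]
wrist_force: [-0.1, 0.6, 0.2]
finger_gap: 28.1
```

Request:
apply_moves(plan=[0, 0, 0, 0.004, 0, 0, 30, 0, 0, 0, 0, 0, 0, 30])

```text
clock: 6.22
eef_pos: [360.4, -261.6, 77.3]
eef_rot: [2.448, 1.57, 2.482]
wrist_force: [-0.6, 0.6, -0.4]
finger_gap: 28.2
```

Request:
apply_moves(plan=[0, 0, 0, 0.004, 0, 0, 30, 0, 0, 0, 0, 0, 0, 30])

```text
clock: 6.48
eef_pos: [360.5, -261.6, 73.3]
eef_rot: [2.375, 1.57, 2.409]
wrist_force: [0.2, 0.4, 0.5]
finger_gap: 28.2
```

Request:
apply_moves(plan=[0, 0, 0, 0, 0, 0, 0, 0, 0, 0, 0, 0, 0, 0, 0, 0, 0, 0, 0, 0, 0], force=15)

```text
clock: 6.85
eef_pos: [360.6, -261.1, 73.7]
eef_rot: [1.683, 1.57, 1.717]
wrist_force: [0.3, 3.6, 2.4]
finger_gap: 11.8
```

```bash
python3 look.py b2
```

```text
[ 360.6 -261.1   73.7] 11.84718388388149 [-0.1  5.4  2.5]
```

View pics/b2.png

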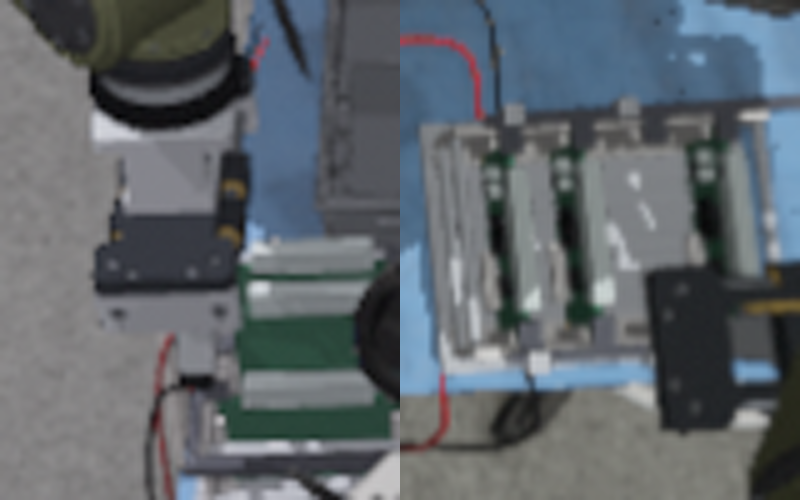

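Request:
apply_moves(plan=[0, 0, 0, 0, 0.004, 0, 0, 0, 0, 0, 0, 0.004, 0, 0, 0, 0, 0, 0, 0.003, 0, 0, 0, 0, 0, 0, 0.003, 0, 0, 0, 0, 0, 0, 0, 0, 0])

```text
clock: 7.58
eef_pos: [360.2, -247.3, 73.7]
eef_rot: [1.514, 1.57, 1.549]
wrist_force: [1.2, 2.2, 1.8]
finger_gap: 12.0
```

Request:
apply_moves(plan=[0, 0, 0, 0, 0.002, 0, 0, 0, 0, 0, 0, 0.001, 0, 0, 0, 0, 0, 0, 0, 0, 0])

```text
clock: 7.95
eef_pos: [360.1, -244.7, 73.7]
eef_rot: [0.061, 1.571, 0.096]
wrist_force: [0.1, -1.1, 1.4]
finger_gap: 11.5
```

```bash
python3 look.py b3
```

```text
[ 360.1 -244.7   73.7] 11.829755878541333 [ 1.1 -0.8  1.4]
```

View pics/b3.png

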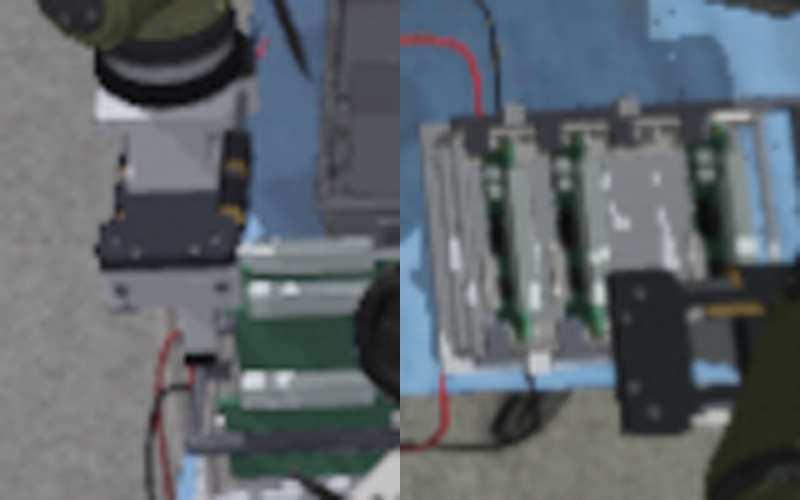

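Request:
apply_moves(plan=[0, 0, 0, 0, 0.001, 0, 0, 0, 0, 0, 0, 0.001, 0, 0, 0, 0, 0, 0, 0, 0, 0])

```text
clock: 8.43
eef_pos: [360.1, -243.1, 73.7]
eef_rot: [-1.309, 1.57, -1.275]
wrist_force: [-0.3, -5.4, -1.1]
finger_gap: 11.6
```

Request:
apply_moves(plan=[0, 0, 0, 0, 0, 0, 25, 0, 0, 0, 0, 0, 0, 25, 0, 0, 0, -0.03, 0, 0, 25, 0, 0, 0, -0.03, 0, 0, 25, 0, 0, 0, -0.04, 0, 0, 28])

```text
clock: 9.05
eef_pos: [359.5, -242.2, 174.2]
eef_rot: [2.344, 1.569, 2.378]
wrist_force: [0.2, -0.1, 0.4]
finger_gap: 26.2
```

Request:
apply_moves(plan=[0, 0, 0, 0, 0.042, 0.029, 28, 0, 0, 0, 0, 0.042, 0.029, 28, 0, 0, 0, 0.03, 0, 0, 28, 0, 0, 0, 0.03, 0, 0, 28, 0, 0, 0, 0, 0, 0, 28])

```text
clock: 9.68
eef_pos: [414.0, -156.0, 112.2]
eef_rot: [2.632, 1.567, 2.667]
wrist_force: [0.5, -0.1, 0.6]
finger_gap: 26.3
```

```bash
python3 look.py b4 "((220,170,80,100),(350,205,100,80))"; python3 -c "
from h import *
s=readout.read_state();print(R.from_euler('xyz',s['eef_rot']).as_matrix().round(4))"
```

```text
[ 415.3 -156.9  114.5] 25.864192538516146 [0.8 0.5 0.4]
[[ 3.000e-04 -3.410e-02  9.994e-01]
 [-1.000e-04  9.994e-01  3.410e-02]
 [-1.000e+00 -1.000e-04  3.000e-04]]
```

View pics/b4.png

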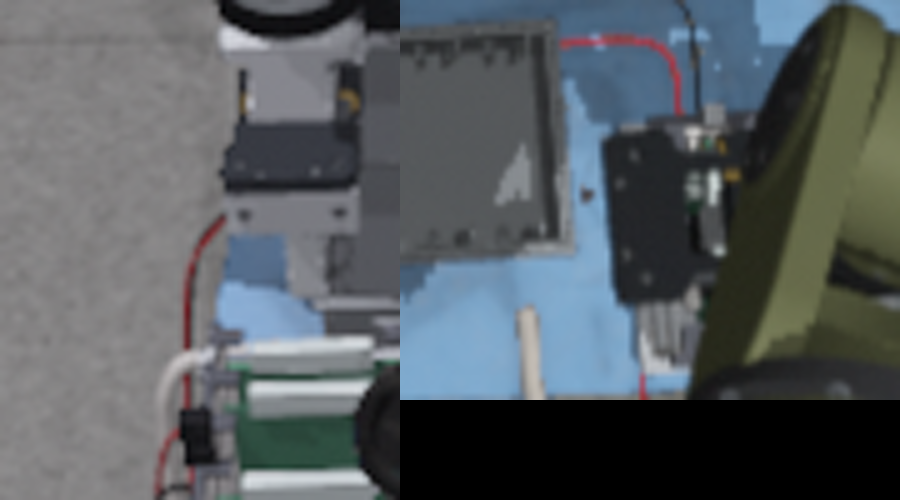

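Request:
apply_moves(plan=[0, 0, 0, 0.03, 0, 0, 28, 0, 0, 0, 0.02, 0, 0, 28, 0, 0, 0, 0.01, 0, 0, 28, 0, 0, 0, 0, 0, 0, 28])

```text
clock: 10.28
eef_pos: [415.3, -156.9, 54.2]
eef_rot: [-0.377, 1.571, -0.343]
wrist_force: [0.1, -0.2, 0.5]
finger_gap: 26.1
```

```bash
python3 look.py b5 "((220,170,80,100),(350,205,100,80))"
```

```text
[ 415.6 -157.    54.6] 26.59843885098948 [0.4 0.4 1. ]
```

View pics/b5.png

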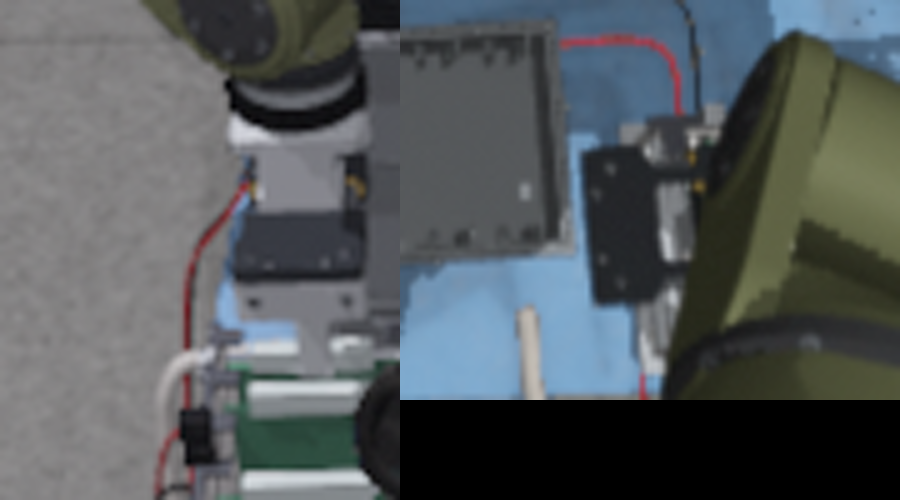

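```bash
python3 - <<'E'
from h import *
s=cams.camera('side')
for y in (-170,-176,-182):
  print(y,[(z,proj(s,[[415,y,z]])[0,1].round(1)) for z in (55,65,75,80,85,90)])
E
```

```text
-170 [(55, np.float64(252.9)), (65, np.float64(250.3)), (75, np.float64(247.8)), (80, np.float64(246.5)), (85, np.float64(245.2)), (90, np.float64(243.9))]
-176 [(55, np.float64(254.3)), (65, np.float64(251.7)), (75, np.float64(249.2)), (80, np.float64(247.9)), (85, np.float64(246.6)), (90, np.float64(245.3))]
-182 [(55, np.float64(255.7)), (65, np.float64(253.2)), (75, np.float64(250.6)), (80, np.float64(249.3)), (85, np.float64(248.0)), (90, np.float64(246.7))]
```

Request:
apply_moves(plan=[0, 0, 0, 0.008, 0, 0, 28, 0, 0, 0, 0.004, 0, 0, 28, 0, 0, 0, 0, 0, 0, 0, 0, 0, 0, 0, 0, 0, 0, 0, 0, 0, 0, 0, 0, 0], force=25)

```text
clock: 11.05
eef_pos: [415.1, -156.8, 41.7]
eef_rot: [-0.527, 1.571, -0.493]
wrist_force: [-0.2, 0.3, -0.3]
finger_gap: 9.9
```

```bash
python3 look.py b6 "((220,170,80,100),(350,205,100,80))"
```

```text
[ 415.1 -156.8   41.7] 10.261199610751474 [-0.8 -0.6 -0.9]
```

View pics/b6.png

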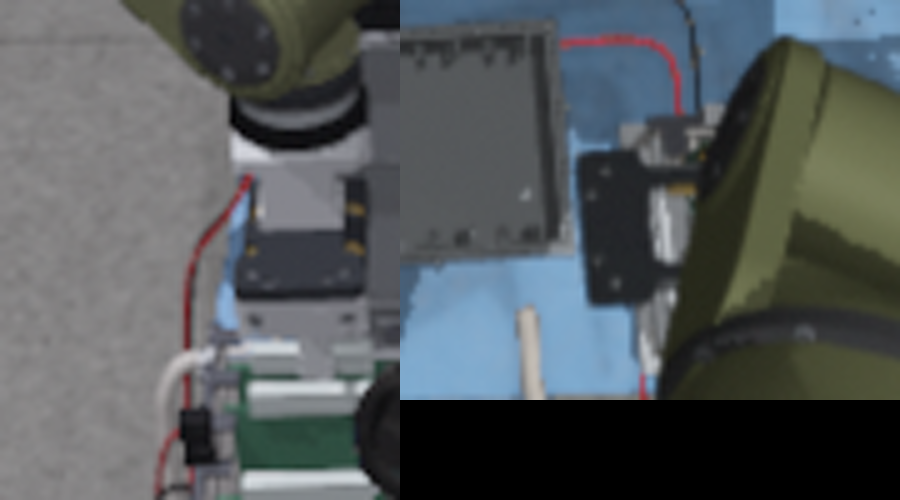

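Request:
apply_moves(plan=[0, 0, 0, -0.008, 0, 0, 0, 0, 0, 0, -0.012, 0, 0, 0, 0, 0, 0, -0.02, 0, 0, 0, 0, 0, 0, 0, 0, 0, 0])

```text
clock: 11.65
eef_pos: [415.9, -157.0, 83.2]
eef_rot: [-0.42, 1.568, -0.386]
wrist_force: [0.1, 1.0, -2.1]
finger_gap: 9.7
```

Request:
apply_moves(plan=[0, 0, 0, -0.025, 0, 0, 0, 0, 0, 0, -0.025, 0, 0, 0, 0, 0, 0, 0, 0, 0, 0])

```text
clock: 12.02
eef_pos: [415.6, -157.0, 132.4]
eef_rot: [-0.484, 1.568, -0.45]
wrist_force: [-0.4, -0.8, -1.5]
finger_gap: 9.8
```

```bash
python3 look.py b7 "((220,130,100,120),(330,205,110,90))"
```

```text
[ 414.7 -156.6  130.6] 10.131890201999264 [-0.6 -1.3 -1.5]
```

View pics/b7.png

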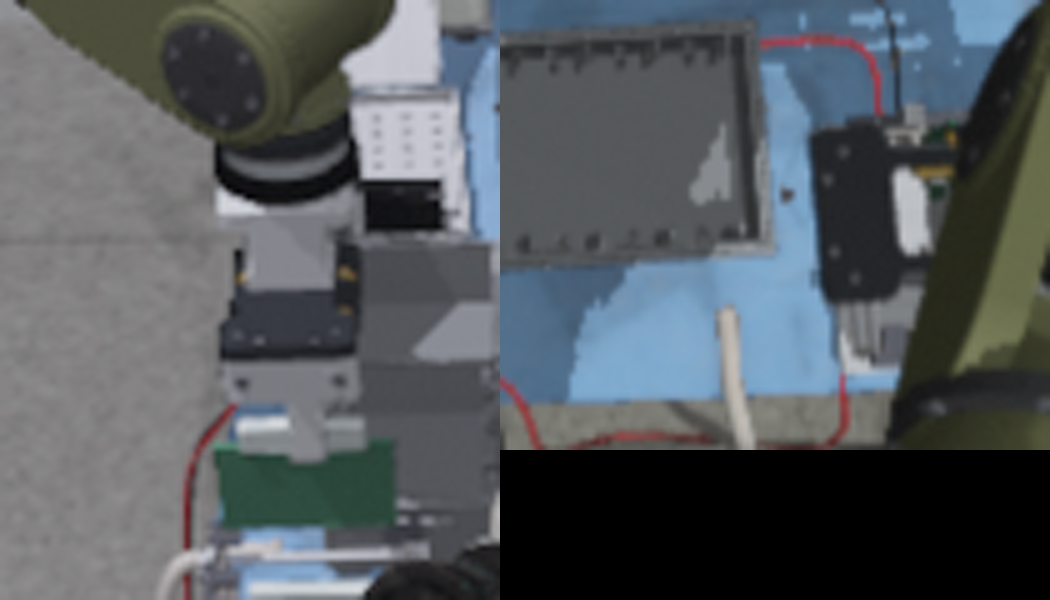

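```bash
cat >> h.py <<'E'
def yplane(c,uv,y):
    o,d=ray(c,uv); return o+d*((y-o[1])/d[:,1])[:,None]
def greencard(s,y,win):
    """green board blob in side view -> 4 corners on plane y"""
    u0,v0,w,h=win; im=s['image'][v0:v0+h,u0:u0+w].astype(int)
    m=((im[...,1]-im[...,0]>22)&(im[...,1]-im[...,2]>8)).astype(np.uint8)
    m=cv2.morphologyEx(m,cv2.MORPH_OPEN,np.ones((2,2)))
    n,l,st,_=cv2.connectedComponentsWithStats(m)
    k=1+np.argmax(st[1:,4]); return m,l==k,st[k]
E
python3 - <<'E'
from h import *
s=cams.camera('side')
m,k,st=greencard(s,0,(220,190,110,50)); print(st)
ys,xs=np.nonzero(k)
for v in range(st[1],st[1]+st[3]):
    r=xs[ys==v]; print(v+190,r.min()+220,r.max()+220,len(r))
print(readout.read_state()['eef_pos'])
for y in (-159,): print(yplane(s,[(263.6,235),(299.4,235),(263.6,219)],y).round(1))
E
```

```text
[ 44  30  35  17 467]
220 264 298 7
221 264 298 9
222 264 298 17
223 264 298 26
224 264 298 32
225 264 298 35
226 264 298 35
227 265 298 34
228 265 298 34
229 265 298 34
230 265 298 34
231 265 298 34
232 265 298 34
233 266 298 33
234 266 298 33
235 266 298 33
236 266 268 3
[ 414.52372815 -156.52335809  130.36335672]
[[ 363.1 -159.   114.3]
 [ 465.  -159.   113.4]
 [ 367.9 -159.   172.7]]
```

```bash
python3 - <<'E'
from h import *
c=cams.camera('top'); im=cv2.imread('pics/top0.png')
hsv=cv2.cvtColor(im,cv2.COLOR_BGR2HSV); S=hsv[...,1].astype(float)
def edge(p,i0,i1):  # from outside(high S) to inside(low S)
    st=1 if i1>i0 else -1; hi=p[i0]; 
    for i in range(i0,i1,st):
        a,b=p[i],p[i+st]
        th=50
        if a>=th>b: return i+st*(a-th)/(a-b)
up=[];lo=[];le=[];ri=[]
for u in range(278,378,2):
    e=edge(S[:,u],203,222); up+= [(u,e)] if e else []
    e=edge(S[:,u],270,245); lo+= [(u,e)] if e else []
for v in range(220,252,2):
    e=edge(S[v],262,285); le+= [(e,v)] if e else []
    e=edge(S[v],392,372); ri+= [(e,v)] if e else []
import numpy as np
def fit(pts,ax):
    P=plane(c,pts,67)[:,:2]
    k=np.ones(len(P),bool)
    for _ in range(4):
        q=np.polyfit(P[k,ax],P[k,1-ax],1); r=P[:,1-ax]-np.polyval(q,P[:,ax]); k=abs(r)<max(1.0,2*np.std(r[k]))
    return q,np.std(r[k]),k.sum(),len(P)
for n,pts,ax,x0 in(('up',up,1,57),('lo',lo,1,57),('le',le,0,465),('ri',ri,0,465)):
    q,sd,k,N=fit(pts,ax); print(n,np.degrees(np.arctan(q[0])).round(2),np.polyval(q,x0).round(1),np.polyval(q,-10).round(1),sd.round(2),k,N)
E
```

```text
up -1.55 525.3 527.1 0.24 49 50
lo -1.64 404.6 406.5 0.37 50 50
le 1.15 200.2 190.6 0.3 16 16
ri 1.21 -85.7 -95.7 0.46 14 16
```

```bash
python3 - <<'E'
from h import *
c=cams.camera('top'); im=cv2.imread('pics/top0.png'); g=cv2.cvtColor(im,cv2.COLOR_BGR2GRAY)
for u in (290,310,340,360): print(u,g[205:225,u].tolist(),g[245:268,u].tolist())
for v in (225,240): print(v, g[v,266:282].tolist(), g[v,372:390].tolist(), g[v,318:330].tolist())
S=cv2.cvtColor(im,cv2.COLOR_BGR2HSV)[...,1]
for u in (310,340): print(u,S[205:225,u].tolist(),S[245:268,u].tolist())
E
```

```text
290 [137, 101, 95, 95, 98, 100, 99, 97, 100, 125, 122, 121, 83, 84, 115, 136, 139, 139, 139, 139] [138, 140, 138, 130, 95, 88, 89, 89, 89, 88, 88, 87, 90, 107, 134, 133, 104, 90, 88, 89, 89, 89, 90]
310 [92, 93, 97, 100, 101, 101, 98, 102, 131, 125, 106, 79, 85, 113, 136, 139, 138, 138, 139, 139] [140, 139, 138, 129, 94, 89, 89, 88, 88, 88, 89, 95, 113, 130, 139, 135, 148, 150, 150, 152, 155, 155, 156]
340 [91, 90, 89, 89, 88, 101, 126, 130, 141, 94, 100, 101, 99, 89, 108, 135, 138, 138, 139, 138] [136, 123, 94, 89, 89, 89, 91, 94, 91, 87, 102, 141, 136, 140, 143, 144, 143, 143, 145, 146, 148, 151, 155]
360 [102, 100, 97, 96, 102, 125, 131, 133, 86, 77, 78, 90, 110, 132, 137, 138, 138, 138, 138, 138] [98, 88, 89, 88, 89, 89, 85, 79, 84, 110, 142, 138, 134, 144, 144, 141, 140, 142, 144, 146, 148, 151, 155]
225 [156, 156, 154, 149, 119, 131, 135, 96, 69, 77, 128, 138, 139, 139, 139, 139] [138, 135, 101, 88, 85, 58, 47, 65, 129, 123, 135, 135, 141, 145, 147, 148, 145, 142] [138, 134, 101, 88, 134, 116, 132, 138, 138, 138, 138, 138]
240 [160, 159, 159, 157, 132, 129, 129, 134, 93, 71, 98, 131, 139, 139, 139, 139] [138, 138, 138, 135, 101, 86, 64, 50, 63, 124, 127, 138, 139, 156, 155, 154, 156, 157] [139, 136, 104, 88, 88, 129, 125, 135, 139, 138, 139, 140]
310 [104, 105, 102, 100, 102, 104, 102, 64, 19, 14, 16, 16, 14, 15, 15, 14, 14, 14, 13, 14] [14, 16, 14, 13, 16, 14, 14, 14, 14, 17, 14, 13, 15, 15, 31, 78, 96, 96, 95, 93, 91, 91, 94]
340 [107, 107, 108, 111, 108, 73, 19, 13, 14, 18, 15, 15, 13, 14, 16, 13, 14, 13, 14, 14] [14, 16, 13, 14, 14, 16, 14, 13, 16, 14, 17, 16, 21, 54, 92, 96, 97, 95, 93, 92, 93, 93, 92]
```

Request:
apply_moves(plan=[0, 0, 0, 0, 0.042, 0.014, 0, 0, 0, 0, 0, 0.042, 0.014, 0, 0, 0, 0, 0, 0.042, 0.014, 0, 0, 0, 0, 0, 0.04, 0.015, 0, 0, 0, 0, 0, 0, 0, 0])

```text
clock: 12.9
eef_pos: [466.4, 13.1, 130.8]
eef_rot: [2.903, 1.57, 2.941]
wrist_force: [-1.4, -0.7, -1.5]
finger_gap: 10.0
```

```bash
python3 look.py b8 "((240,120,100,120),(270,190,140,90))"
```

```text
[466.   11.1 130.9] 9.34310369168727 [ 0.3 -0.2 -1.1]
```

View pics/b8.png

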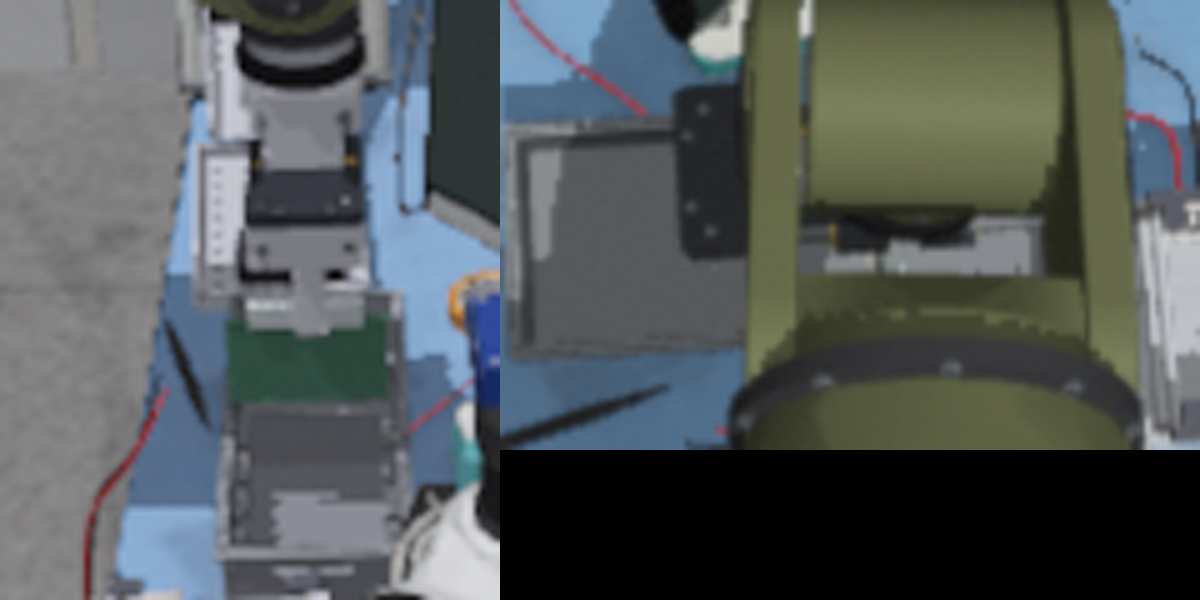

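```bash
cat > cardx.py <<'E'
from h import *
import sys
def run(y,win):
    s=cams.camera('side'); p=readout.read_state()['eef_pos']
    m,k,st=greencard(s,0,win); ys,xs=np.nonzero(k); C=[]
    for v in range(st[1]+3,st[1]+st[3]-2):
        r=xs[ys==v]
        if len(r)<0.8*st[2]: continue
        a=yplane(s,[(r.min()-.5+win[0],v+win[1]),(r.max()+.5+win[0],v+win[1])],y); C.append((a[0,0],a[1,0]))
    C=np.array(C); vb=ys.max()+win[1]; zb=yplane(s,[(xs.mean()+win[0],vb+.5)],y)[0,2]
    print('tcp',p.round(1),'rows',len(C),'xl,xr',np.median(C,0).round(1),'xc',np.median(C.mean(1)).round(1),'zbot',zb.round(1))
run(float(sys.argv[1]),eval(sys.argv[2]))
E
python3 cardx.py 9 "(270,175,70,40)"
```

```text
tcp [466.   10.6 131.1] rows 10 xl,xr [419.6 515.8] xc 467.7 zbot 110.7
```

Request:
apply_moves(plan=[0, 0, 0, 0.025, 0.0005, -0.0005, 0, 0, 0, 0, 0.02, 0, 0, 0, 0, 0, 0, 0, 0, 0, 0])

```text
clock: 13.42
eef_pos: [465.2, 10.7, 85.7]
eef_rot: [3.068, 1.569, 3.101]
wrist_force: [0.5, -0.2, -1.2]
finger_gap: 9.8
```

Request:
apply_moves(plan=[0, 0, 0, 0.008, 0, 0, 0, 0, 0, 0, 0.008, 0, 0, 0])

```text
clock: 13.68
eef_pos: [466.0, 11.3, 70.7]
eef_rot: [-0.131, 1.57, -0.097]
wrist_force: [-0.4, 0.4, -2.8]
finger_gap: 9.5
```

Request:
apply_moves(plan=[0, 0, 0, 0.008, 0, 0, 0, 0, 0, 0, 0.007, 0, 0, 0, 0, 0, 0, 0, 0, 0, 0])

```text
clock: 14.05
eef_pos: [465.5, 11.6, 55.1]
eef_rot: [3.075, 1.57, 3.11]
wrist_force: [-0.3, 0.5, -1.3]
finger_gap: 9.4
```

Request:
apply_moves(plan=[0, 0, 0, 0.006, 0, 0, 0, 0, 0, 0, 0.006, 0, 0, 0, 0, 0, 0, 0, 0, 0, 0])

```text
clock: 14.42
eef_pos: [465.5, 11.6, 43.2]
eef_rot: [3.075, 1.57, 3.11]
wrist_force: [0.3, -0.1, -1.0]
finger_gap: 9.9
```

Request:
apply_moves(plan=[0, 0, 0, 0.002, 0, 0, 0, 0, 0, 0, 0.002, 0, 0, 0, 0, 0, 0, 0, 0, 0, 0])

```text
clock: 14.8
eef_pos: [465.8, 11.6, 39.6]
eef_rot: [3.056, 1.571, 3.09]
wrist_force: [-0.4, -0.8, -1.6]
finger_gap: 9.8
```

Still hanging free; one more 1.5 mm, then release and rise.

Request:
apply_moves(plan=[0, 0, 0, 0.0015, 0, 0, 0, 0, 0, 0, 0, 0, 0, 28, 0, 0, 0, 0, 0, 0, 28, 0, 0, 0, 0, 0, 0, 28])

```text
clock: 15.3
eef_pos: [465.9, 11.6, 38.2]
eef_rot: [-0.198, 1.571, -0.164]
wrist_force: [0.3, 0.3, 0.2]
finger_gap: 26.0
```

Request:
apply_moves(plan=[0, 0, 0, -0.03, 0, 0, 28, 0, 0, 0, -0.05, 0, 0, 28, 0, 0, 0, -0.02, 0, 0, 28])

```text
clock: 15.68
eef_pos: [466.7, 11.5, 140.8]
eef_rot: [-0.09, 1.567, -0.056]
wrist_force: [0.2, -0.3, -1.0]
finger_gap: 26.1
```

```bash
python3 look.py b9 "((240,140,100,120),(270,190,140,90))"
```

```text
[466.9  11.6 140.1] 26.100026108045917 [-0.6 -0.1 -0. ]
```

View pics/b9.png

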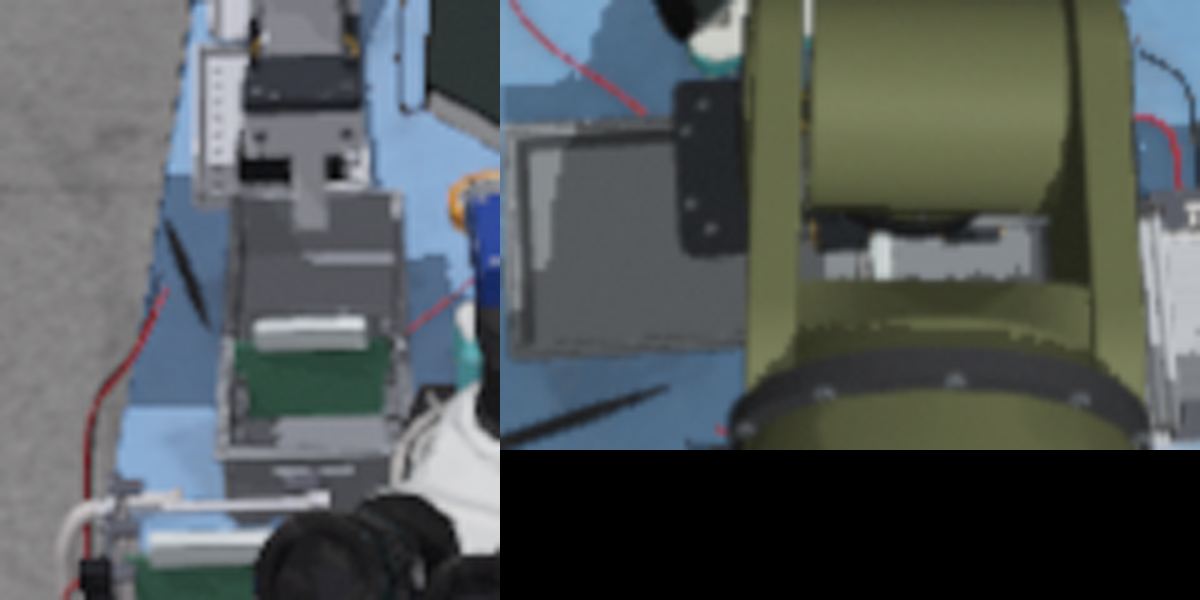

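Request:
apply_moves(plan=[0, 0, 0, 0, -0.051, -0.014, 28, 0, 0, 0, 0, -0.051, -0.014, 28, 0, 0, 0, 0, -0.05, -0.014, 28, 0, 0, 0, 0, -0.051, -0.014, 28, 0, 0, 0, 0.03, 0, 0, 28])

```text
clock: 16.4
eef_pos: [416.5, -196.2, 107.8]
eef_rot: [-0.682, 1.569, -0.652]
wrist_force: [0.6, 0.0, -0.9]
finger_gap: 26.6
```

Request:
apply_moves(plan=[0, 0, 0, 0.02, 0, 0, 28, 0, 0, 0, 0, 0, 0, 28])

```text
clock: 16.65
eef_pos: [415.7, -192.7, 86.2]
eef_rot: [2.597, 1.567, 2.631]
wrist_force: [1.0, 0.1, -0.3]
finger_gap: 26.6
```

```bash
python3 look.py c1 "((220,170,80,100),(350,205,100,80))"
```

```text
[ 416.8 -193.1   88.2] 26.756674871238033 [ 0.3 -0.2  0.1]
```

View pics/c1.png

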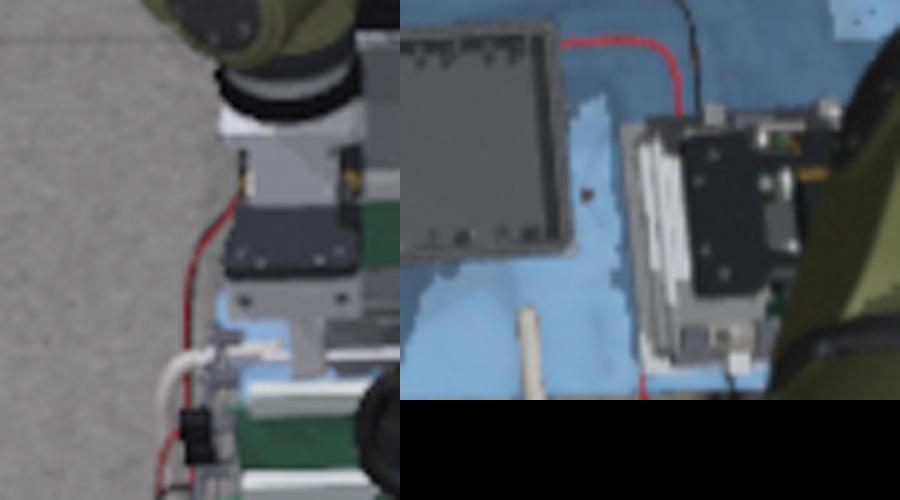

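Request:
apply_moves(plan=[0, 0, 0, 0.02, 0, 0, 28, 0, 0, 0, 0.016, 0, 0, 28, 0, 0, 0, 0.01, 0, 0, 28, 0, 0, 0, 0, 0, 0, 28])

```text
clock: 17.25
eef_pos: [416.8, -193.1, 42.2]
eef_rot: [2.561, 1.571, 2.595]
wrist_force: [0.0, -0.8, 0.1]
finger_gap: 26.3
```

Request:
apply_moves(plan=[0, 0, 0, 0, 0, 0, 0, 0, 0, 0, 0, 0, 0, 0, 0, 0, 0, 0, 0, 0, 0])

```text
clock: 17.62
eef_pos: [417.1, -193.1, 42.7]
eef_rot: [0.045, 1.57, 0.079]
wrist_force: [-0.5, 3.5, 5.3]
finger_gap: 9.8
```

Request:
apply_moves(plan=[0, 0, 0, -0.008, 0, 0, 0, 0, 0, 0, -0.012, 0, 0, 0, 0, 0, 0, -0.02, 0, 0, 0, 0, 0, 0, 0, 0, 0, 0])

```text
clock: 18.12
eef_pos: [417.5, -193.5, 83.6]
eef_rot: [-0.445, 1.568, -0.411]
wrist_force: [-0.6, 1.9, -1.7]
finger_gap: 9.8
```

Request:
apply_moves(plan=[0, 0, 0, -0.025, 0, 0, 0, 0, 0, 0, -0.025, 0, 0, 0, 0, 0, 0, 0, 0, 0, 0])

```text
clock: 18.5
eef_pos: [417.4, -193.7, 132.9]
eef_rot: [-0.623, 1.568, -0.589]
wrist_force: [-0.5, -0.1, -1.7]
finger_gap: 9.4
```

```bash
python3 look.py c2 "((220,150,100,120),(330,205,110,90))"; python3 cardx.py -195 "(250,215,55,45)"
```

```text
[ 416.4 -193.1  131. ] 9.826841102188787 [ 0.9  0.4 -1.3]
tcp [ 416.3 -193.   130.8] rows 10 xl,xr [369.7 465.3] xc 417.8 zbot 110.0
```

View pics/c2.png

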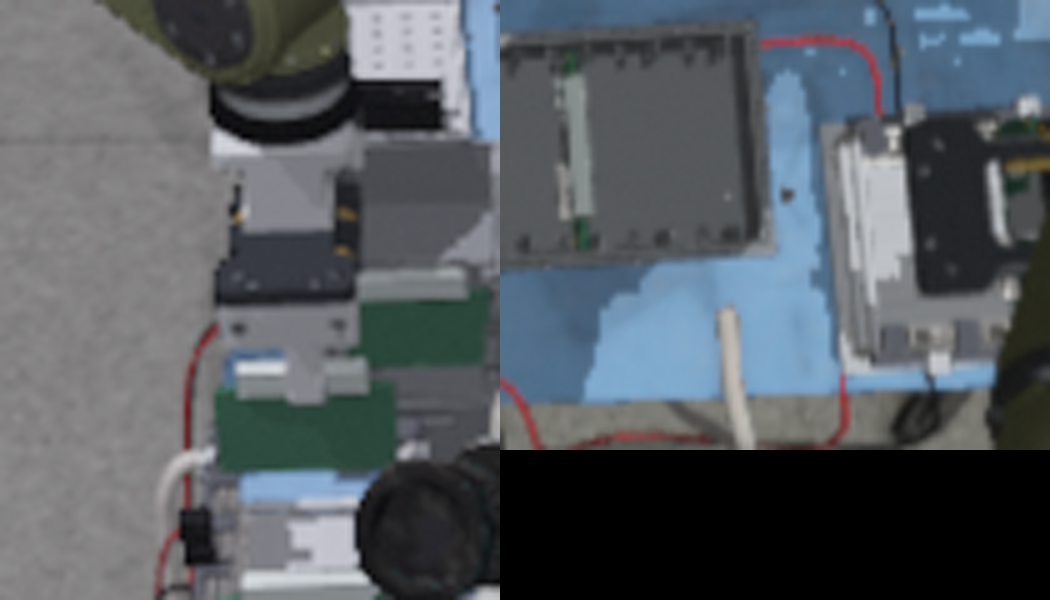

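```bash
python3 - <<'E'
from h import *
t=cams.camera('top');g=cv2.cvtColor(t['image'],cv2.COLOR_RGB2GRAY)
for u in (345,346,347): print(u,g[205:262,u].tolist())
print(plane(t,[(345.5,219.5),(346.5,247.5)],92).round(1), plane(t,[(346,207.5+0),(346,257)],67).round(1))
E
```

```text
345 [91, 88, 88, 89, 86, 78, 85, 80, 64, 49, 56, 64, 57, 58, 85, 127, 139, 140, 141, 141, 140, 140, 139, 140, 139, 138, 139, 139, 139, 140, 139, 138, 138, 138, 137, 136, 134, 133, 132, 131, 132, 135, 129, 82, 53, 48, 54, 63, 64, 62, 76, 84, 85, 80, 89, 91, 91]
346 [91, 89, 88, 89, 88, 84, 85, 79, 63, 54, 58, 59, 64, 74, 91, 116, 128, 133, 144, 146, 140, 139, 138, 138, 139, 139, 139, 139, 139, 140, 140, 140, 141, 140, 139, 139, 139, 139, 139, 138, 139, 140, 130, 82, 66, 69, 70, 70, 69, 67, 75, 81, 86, 79, 88, 91, 91]
347 [91, 90, 87, 89, 90, 86, 90, 91, 66, 70, 66, 66, 73, 85, 89, 95, 100, 102, 108, 109, 105, 103, 98, 101, 108, 110, 115, 115, 120, 127, 131, 142, 144, 138, 138, 139, 139, 139, 139, 138, 139, 138, 130, 87, 77, 73, 75, 67, 58, 62, 75, 82, 85, 78, 88, 91, 90]
[[499.2   9.1  92. ]
 [429.5   9.4  92. ]] [[533.7   5.3  67. ]
 [407.3  10.2  67. ]]
```

Request:
apply_moves(plan=[0, 0, 0, 0, 0.042, 0.014, 0, 0, 0, 0, 0, 0.042, 0.014, 0, 0, 0, 0, 0, 0.042, 0.014, 0, 0, 0, 0, 0, 0.041, 0.0145, 0, 0, 0, 0, 0.02, 0, 0, 0])

```text
clock: 19.32
eef_pos: [468.4, -22.2, 111.8]
eef_rot: [0.016, 1.57, 0.053]
wrist_force: [0.6, -0.4, -1.7]
finger_gap: 10.1
```

Request:
apply_moves(plan=[0, 0, 0, 0.015, 0, 0, 0, 0, 0, 0, 0, 0, 0, 0, 0, 0, 0, 0, 0, 0, 0])

```text
clock: 19.7
eef_pos: [467.7, -24.8, 97.5]
eef_rot: [-0.248, 1.57, -0.214]
wrist_force: [-0.5, 0.1, -1.6]
finger_gap: 9.9
```

```bash
python3 look.py c3 "((240,140,100,120),(270,190,140,90))"
```

```text
[467.8 -24.7  97.7] 9.58361836267854 [ 0.5  0.1 -1.7]
```

View pics/c3.png

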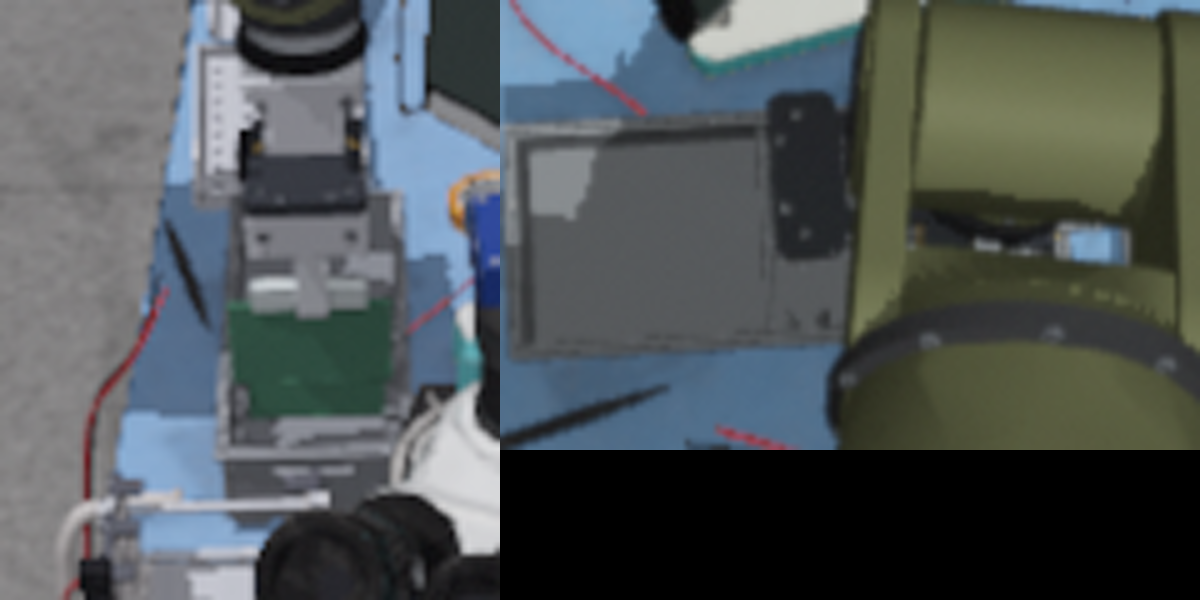

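Card aligned above slot1. Lower in small steps, watching force.

Request:
apply_moves(plan=[0, 0, 0, 0.012, 0, 0, 0, 0, 0, 0, 0.008, 0, 0, 0, 0, 0, 0, 0.006, 0, 0, 0])

```text
clock: 20.18
eef_pos: [467.3, -24.4, 70.4]
eef_rot: [2.983, 1.57, 3.018]
wrist_force: [1.2, 0.4, -1.6]
finger_gap: 9.9
```

Request:
apply_moves(plan=[0, 0, 0, 0.008, 0, 0, 0, 0, 0, 0, 0.007, 0, 0, 0, 0, 0, 0, 0, 0, 0, 0])

```text
clock: 20.55
eef_pos: [467.3, -24.4, 55.6]
eef_rot: [3.004, 1.57, 3.038]
wrist_force: [-0.7, 0.4, -1.7]
finger_gap: 9.3
```

Request:
apply_moves(plan=[0, 0, 0, 0.008, 0, 0, 0, 0, 0, 0, 0.007, 0, 0, 0, 0, 0, 0, 0, 0, 0, 0])

```text
clock: 20.92
eef_pos: [467.2, -24.3, 40.5]
eef_rot: [2.986, 1.57, 3.02]
wrist_force: [-0.1, 0.3, -1.2]
finger_gap: 9.7
```

Request:
apply_moves(plan=[0, 0, 0, 0.0015, 0, 0, 0, 0, 0, 0, 0, 0, 0, 28, 0, 0, 0, 0, 0, 0, 28, 0, 0, 0, 0, 0, 0, 28])

```text
clock: 21.42
eef_pos: [467.7, -24.4, 39.8]
eef_rot: [-0.177, 1.57, -0.142]
wrist_force: [-0.1, -0.2, 0.5]
finger_gap: 26.1
```

Request:
apply_moves(plan=[0, 0, 0, -0.03, 0, 0, 28, 0, 0, 0, -0.05, 0, 0, 28, 0, 0, 0, -0.04, 0, 0, 28])

```text
clock: 21.8
eef_pos: [467.6, -24.4, 161.6]
eef_rot: [-0.193, 1.57, -0.159]
wrist_force: [0.6, 0.5, -1.0]
finger_gap: 26.0
```

Request:
apply_moves(plan=[0, 0, 0, 0, -0.048, -0.011, 28, 0, 0, 0, 0, -0.048, -0.011, 28, 0, 0, 0, 0, -0.048, -0.011, 28, 0, 0, 0, 0, -0.047, -0.011, 28, 0, 0, 0, 0, 0, 0, 28])

```text
clock: 22.42
eef_pos: [429.4, -219.0, 159.6]
eef_rot: [-2.474, 1.571, -2.444]
wrist_force: [0.8, -0.1, -0.6]
finger_gap: 26.2
```

```bash
python3 look.py d1 "((210,110,160,160),(310,180,160,120))" ; python3 - <<'E'
from h import *
t=cams.camera('top');a=cv2.imread('pics/d1.png');print(a.shape)
cv2.imwrite('pics/d1b.png',cv2.resize(a,None,fx=.5,fy=.5))
E
```

```text
[ 430.  -216.7  159.6] 26.4360594563858 [ 0.9 -0.8 -0.5]
(800, 1600, 3)
```

View pics/d1b.png

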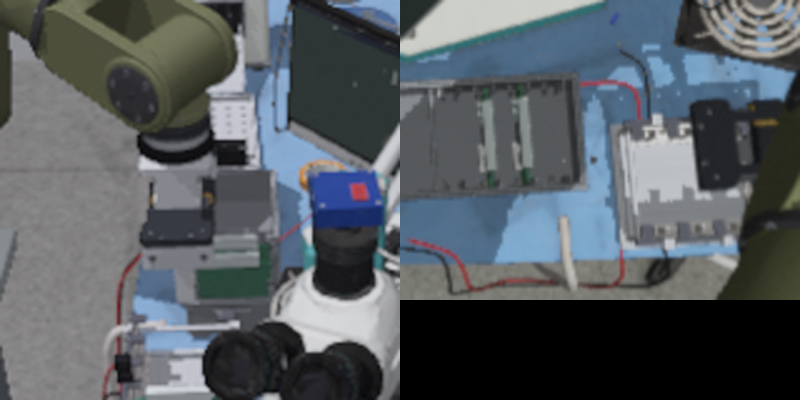

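Request:
apply_moves(plan=[0, 0, 0, 0, -0.024, -0.006, 28, 0, 0, 0, 0, -0.0235, -0.006, 28, 0, 0, 0, 0.04, 0, 0, 28, 0, 0, 0, 0.03, 0, 0, 28, 0, 0, 0, 0, 0, 0, 28])

```text
clock: 23.2
eef_pos: [419.3, -263.1, 88.3]
eef_rot: [2.444, 1.567, 2.479]
wrist_force: [0.6, -0.8, -0.3]
finger_gap: 26.2
```

```bash
python3 look.py d2 "((220,180,80,100),(370,205,100,80))"
```

```text
[ 420.5 -264.3   90.8] 26.54128823636812 [0.2 0.7 0.6]
```

View pics/d2.png

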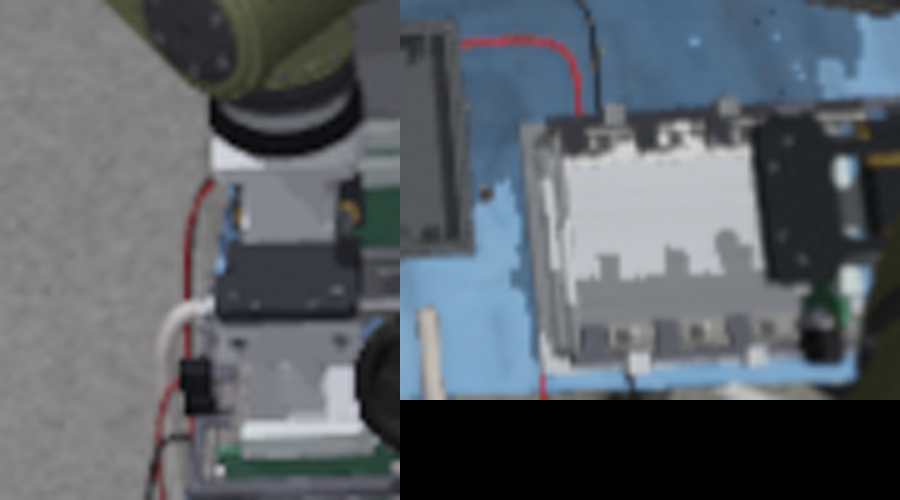

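```bash
python3 - <<'E'
from h import *
t=cams.camera('top')
for u in (463,465.1,467): print([(z,plane(t,[(u,251)],z)[0,:2].round(1).tolist()) for z in (20,50,78,90)])
a=cv2.imread('pics/d1.png'); 
E
python3 look.py d3 "((240,200,100,80),(440,215,60,70))"
```

```text
[(20, [415.7, -301.8]), (50, [414.4, -291.2]), (78, [413.2, -281.2]), (90, [412.6, -277.0])]
[(20, [415.6, -307.3]), (50, [414.2, -296.5]), (78, [413.0, -286.5]), (90, [412.5, -282.2])]
[(20, [415.4, -312.3]), (50, [414.1, -301.4]), (78, [412.9, -291.2]), (90, [412.3, -286.8])]
[ 420.5 -264.8   91. ] 26.310683836766945 [-0.2  0.3  1.1]
```

View pics/d3.png

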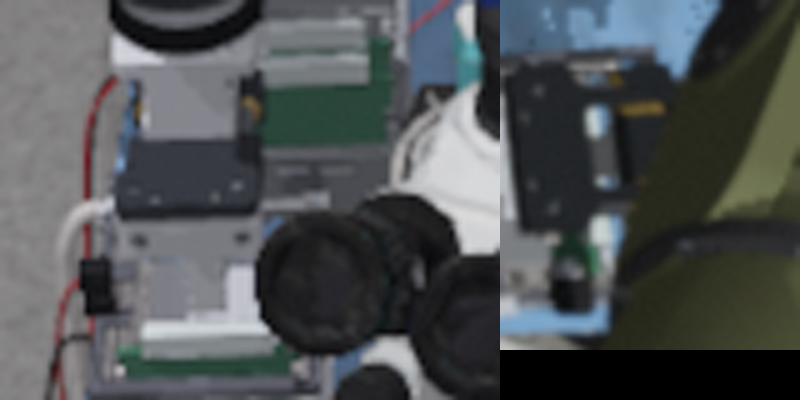

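```bash
python3 - <<'E'
from h import *
t=cams.camera('top');s=cams.camera('side')
for v in (279,286.7,290): print(v,tri(t,(465.1,251),s,(280,v)))
b=cv2.imread('pics/side0.png')
cv2.imwrite('pics/d4.png',cv2.resize(b[230:310,245:320],None,fx=8,fy=8,interpolation=cv2.INTER_CUBIC))
c=np.array([417,-210.2]);a=np.radians(2.);M=np.array([[np.cos(a),-np.sin(a)],[np.sin(a),np.cos(a)]])
for y,z in((-80,78),(-80,72),(-82,60),(-86,0),(-80,20)): print(y,z,proj(s,[np.r_[c+M@[0,y],z]]).round(1),proj(t,[np.r_[c+M@[0,y],z]]).round(1))
E
```

```text
279 (array([ 414.78233776, -288.91805998,   70.65035007]), np.float64(2.9341697839806224))
286.7 (array([ 414.85963882, -296.69558228,   49.3383225 ]), np.float64(1.1989853766783833))
290 (array([ 414.89281251, -300.05455634,   40.13649995]), np.float64(0.4491533160980278))
-80 78 [[281.1 277.4]] [[466.3 248.2]]
-80 72 [[281.3 279. ]] [[465.5 248.4]]
-82 60 [[281.5 282.7]] [[464.6 248.6]]
-86 0 [[282.8 299. ]] [[458.2 249.9]]
-80 20 [[282.4 292.3]] [[458.5 249.6]]
```

View pics/d4.png

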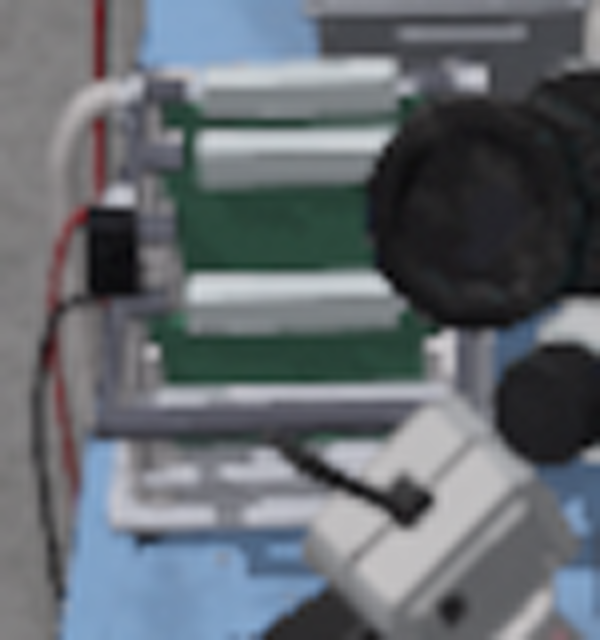

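Request:
apply_moves(plan=[0, 0, 0, 0, 0.0005, -0.001, 21, 0, 0, 0, 0.015, 0, 0, 21, 0, 0, 0, 0.012, 0, 0, 21, 0, 0, 0, 0.008, 0, 0, 21, 0, 0, 0, 0, 0, 0, 21])

```text
clock: 24.18
eef_pos: [418.4, -264.0, 53.8]
eef_rot: [2.462, 1.569, 2.496]
wrist_force: [0.6, -0.2, 0.9]
finger_gap: 19.6
```

Request:
apply_moves(plan=[0, 0, 0, 0.004, 0, 0, 21, 0, 0, 0, 0.004, 0, 0, 21, 0, 0, 0, 0, 0, 0, 21])

```text
clock: 24.55
eef_pos: [418.6, -264.1, 46.4]
eef_rot: [2.495, 1.57, 2.53]
wrist_force: [-0.5, -0.7, -0.1]
finger_gap: 19.8
```

Request:
apply_moves(plan=[0, 0, 0, 0, 0, 0, 0, 0, 0, 0, 0, 0, 0, 0, 0, 0, 0, 0, 0, 0, 0])

```text
clock: 24.92
eef_pos: [418.8, -264.3, 46.8]
eef_rot: [-0.827, 1.57, -0.793]
wrist_force: [0.3, 0.1, 0.6]
finger_gap: 9.9
```

Request:
apply_moves(plan=[0, 0, 0, -0.008, 0, 0, 0, 0, 0, 0, -0.012, 0, 0, 0, 0, 0, 0, -0.02, 0, 0, 0, 0, 0, 0, 0, 0, 0, 0])

```text
clock: 25.42
eef_pos: [419.5, -264.7, 88.3]
eef_rot: [-0.664, 1.568, -0.63]
wrist_force: [-0.4, 0.6, -1.2]
finger_gap: 10.1
```

Request:
apply_moves(plan=[0, 0, 0, -0.025, 0, 0, 0, 0, 0, 0, -0.025, 0, 0, 0, 0, 0, 0, -0.025, 0, 0, 0, 0, 0, 0, 0, 0, 0, 0])

```text
clock: 25.92
eef_pos: [419.2, -264.6, 162.5]
eef_rot: [-0.657, 1.568, -0.623]
wrist_force: [-0.9, -0.3, -2.0]
finger_gap: 9.4
```

```bash
python3 look.py d5 "((220,150,100,120),(370,205,100,80))"
```

```text
[ 418.4 -264.   160.5] 9.848427222964181 [-0.6  0.1 -2.3]
```

View pics/d5.png

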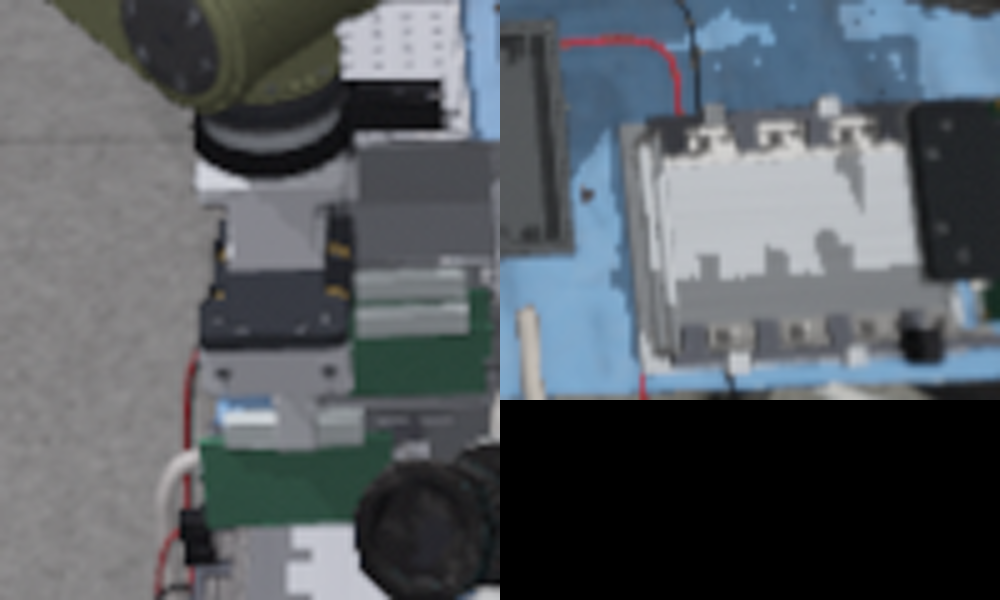

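```bash
cat > railx.py <<'E'
from h import *
import sys
t=cams.camera('top');g=cv2.cvtColor(t['image'],cv2.COLOR_RGB2GRAY).astype(float)
for u in map(int,sys.argv[1:]):
    p=g[:,u]; 
    a=[v for v in range(208,262) if p[v]>115]
    # longest run
    runs=[];s=None
    for v in range(205,264):
        if p[v]>112 and s is None:s=v
        if p[v]<=112 and s is not None: runs.append((v-s,s,v));s=None
    if not runs: print(u,'none');continue
    L,s,e=max(runs); vt=s-1+(112-p[s-1])/(p[s]-p[s-1]); vb=e-1+(p[e-1]-112)/(p[e-1]-p[e])
    P=plane(t,[(u,vt),(u,vb)],92); print(u,round(vt,1),round(vb,1),P[:,0].round(1),P[:,0].mean().round(1),'y',P[:,1].mean().round(1), 'len',(P[0,0]-P[1,0]).round(1))
E
python3 railx.py 343 344 345 346 347 348 357 358 359 360 361 362 363
```

```text
343 220.3 227.3 [497.3 479.7] 488.5 y 15.8 len 17.5
344 219.8 241.9 [498.6 443.5] 471.0 y 13.9 len 55.1
345 219.6 247.4 [498.9 429.9] 464.4 y 11.7 len 68.9
346 219.8 247.4 [498.3 429.9] 464.1 y 9.2 len 68.5
347 230.6 247.4 [471.3 429.7] 450.5 y 7.3 len 41.6
348 244.4 247.2 [437.  430.2] 433.6 y 5.5 len 6.8
357 244.5 247.6 [436.1 428.6] 432.4 y -16.7 len 7.5
358 218.7 232.5 [500.2 465.6] 482.9 y -21.4 len 34.5
359 218.2 244.9 [501.5 435.1] 468.3 y -23.2 len 66.4
360 218.0 246.2 [501.9 431.7] 466.8 y -25.6 len 70.2
361 223.5 246.4 [488.  431.3] 459.6 y -27.8 len 56.7
362 235.8 246.4 [457.4 431.1] 444.2 y -29.5 len 26.3
363 none
```

Request:
apply_moves(plan=[0, 0, 0, 0, 0.04, 0.0115, 0, 0, 0, 0, 0, 0.04, 0.0115, 0, 0, 0, 0, 0, 0.04, 0.0115, 0, 0, 0, 0, 0, 0.04, 0.0115, 0, 0, 0, 0, 0, 0.042, 0.011, 0])

```text
clock: 26.7
eef_pos: [468.5, -59.0, 160.4]
eef_rot: [2.916, 1.569, 2.95]
wrist_force: [0.3, 0.0, -1.3]
finger_gap: 9.6
```

Request:
apply_moves(plan=[0, 0, 0, 0.03, 0, 0, 0, 0, 0, 0, 0.025, 0, 0, 0, 0, 0, 0, 0, 0, 0, 0, 0, 0, 0, 0, 0, 0, 0])

```text
clock: 27.2
eef_pos: [469.0, -60.5, 107.1]
eef_rot: [-0.359, 1.571, -0.325]
wrist_force: [0.6, 0.8, -0.3]
finger_gap: 10.0
```

```bash
python3 look.py d6 "((240,140,100,120),(330,190,110,90))"
```

```text
[469.2 -60.6 107.4] 10.056857812971066 [ 0.1  0.6 -1. ]
```

View pics/d6.png

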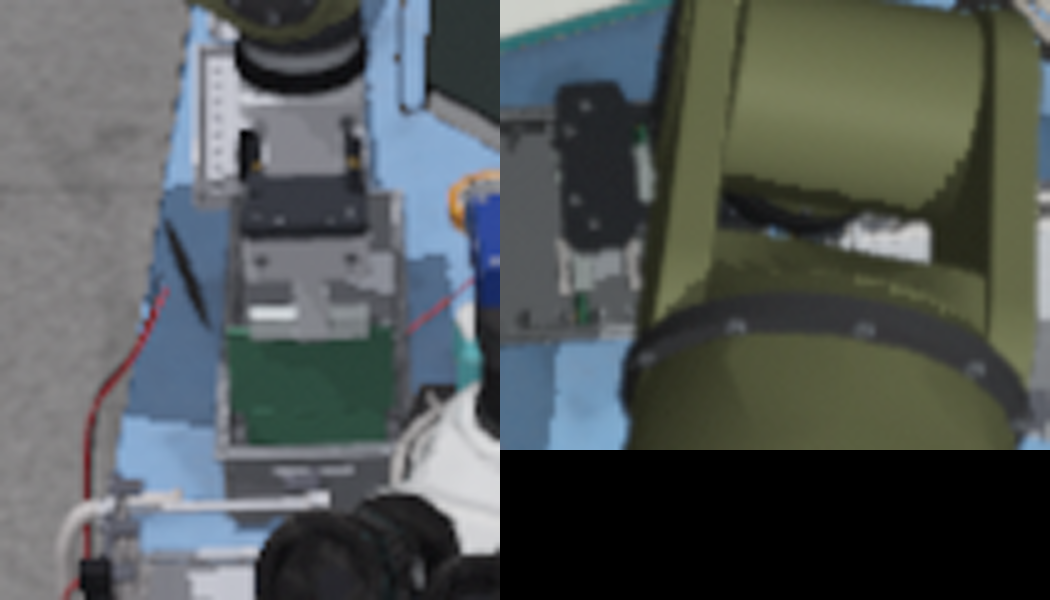

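Request:
apply_moves(plan=[0, 0, 0, 0.012, 0, 0, 0, 0, 0, 0, 0.008, 0, 0, 0, 0, 0, 0, 0.008, 0, 0, 0])

```text
clock: 27.68
eef_pos: [468.7, -60.3, 77.9]
eef_rot: [2.874, 1.57, 2.908]
wrist_force: [-0.8, -0.3, -0.9]
finger_gap: 9.9
```

Request:
apply_moves(plan=[0, 0, 0, 0.008, 0, 0, 0, 0, 0, 0, 0.007, 0, 0, 0, 0, 0, 0, 0, 0, 0, 0])

```text
clock: 28.05
eef_pos: [468.5, -60.3, 63.1]
eef_rot: [2.897, 1.57, 2.931]
wrist_force: [0.2, -0.1, -0.4]
finger_gap: 9.6
```

Request:
apply_moves(plan=[0, 0, 0, 0.01, 0, 0, 0, 0, 0, 0, 0.008, 0, 0, 0, 0, 0, 0, 0, 0, 0, 0])

```text
clock: 28.42
eef_pos: [468.4, -60.3, 44.9]
eef_rot: [2.93, 1.569, 2.964]
wrist_force: [1.0, -0.8, -1.7]
finger_gap: 10.0
```

Request:
apply_moves(plan=[0, 0, 0, 0.0015, 0, 0, 0, 0, 0, 0, 0, 0, 0, 24, 0, 0, 0, 0, 0, 0, 24, 0, 0, 0, 0, 0, 0, 24])

```text
clock: 28.92
eef_pos: [468.9, -60.4, 44.3]
eef_rot: [-0.244, 1.57, -0.21]
wrist_force: [0.5, 0.0, -0.2]
finger_gap: 22.5
```

Request:
apply_moves(plan=[0, 0, 0, -0.03, 0, 0, 24, 0, 0, 0, -0.05, 0, 0, 24, 0, 0, 0, -0.05, 0, 0, 24])

```text
clock: 29.3
eef_pos: [468.5, -60.3, 175.7]
eef_rot: [2.954, 1.571, 2.989]
wrist_force: [0.1, -0.5, -1.1]
finger_gap: 22.7
```

Request:
apply_moves(plan=[0, 0, 0, 0, -0.036, -0.023, 28, 0, 0, 0, 0, -0.036, -0.023, 28, 0, 0, 0, 0, -0.036, -0.023, 28, 0, 0, 0, 0, -0.036, -0.023, 28, 0, 0, 0, 0, -0.035, -0.023, 28])

```text
clock: 29.92
eef_pos: [359.1, -244.3, 174.4]
eef_rot: [-0.735, 1.57, -0.701]
wrist_force: [0.3, -0.2, 0.0]
finger_gap: 26.6
```

Request:
apply_moves(plan=[0, 0, 0, 0, 0, 0, 28, 0, 0, 0, 0.025, 0, 0, 28, 0, 0, 0, 0.025, 0, 0, 28, 0, 0, 0, 0, 0, 0, 28])

```text
clock: 30.42
eef_pos: [359.7, -242.1, 123.1]
eef_rot: [2.391, 1.568, 2.426]
wrist_force: [0.1, 0.5, 0.2]
finger_gap: 26.6
```

```bash
python3 look.py e1 "((220,170,100,120),(310,190,160,100))"; python3 railx.py 345 346 359 360 374 375 376; python3 - <<'E'
import cv2;a=cv2.imread('pics/e1.png');cv2.imwrite('pics/e1b.png',cv2.resize(a,None,fx=.6,fy=.6,interpolation=cv2.INTER_AREA))
E
```

```text
[ 360.5 -243.   125. ] 26.078091706757597 [-0.6  0.9 -0. ]
345 219.0 247.4 [500.4 430. ] 465.2 y 11.7 len 70.4
346 219.1 247.4 [500.1 429.9] 465.0 y 9.2 len 70.2
359 217.7 244.7 [502.8 435.5] 469.2 y -23.2 len 67.3
360 217.6 246.2 [503.  431.8] 467.4 y -25.6 len 71.3
374 217.4 245.1 [502.4 433.4] 467.9 y -60.4 len 68.9
375 217.8 245.3 [501.3 433. ] 467.2 y -62.9 len 68.3
376 228.0 245.3 [475.6 432.9] 454.3 y -64.7 len 42.7
```

View pics/e1b.png

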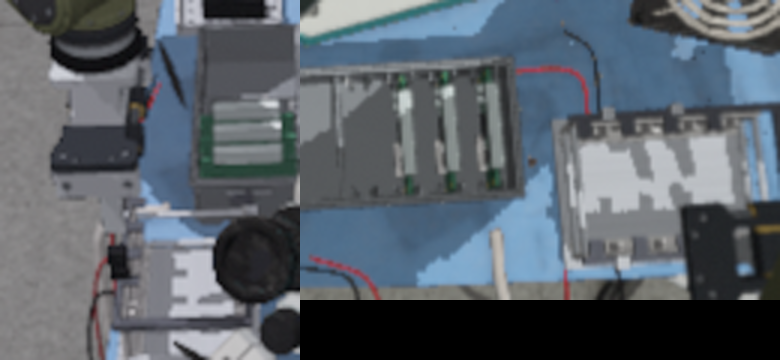

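Request:
apply_moves(plan=[0, 0, 0, 0.02, 0, 0, 28, 0, 0, 0, 0.02, 0, 0, 28, 0, 0, 0, 0.01, 0, 0, 28, 0, 0, 0, 0, 0, 0, 28])

```text
clock: 31.08
eef_pos: [360.1, -243.2, 74.4]
eef_rot: [2.865, 1.571, 2.899]
wrist_force: [0.2, -0.5, 0.3]
finger_gap: 26.2
```

Request:
apply_moves(plan=[0, 0, 0, 0, 0, 0, 0, 0, 0, 0, 0, 0, 0, 0, 0, 0, 0, 0, 0, 0, 0])

```text
clock: 31.45
eef_pos: [360.3, -243.4, 74.8]
eef_rot: [-0.667, 1.57, -0.632]
wrist_force: [-1.1, 1.0, 6.6]
finger_gap: 11.9
```

Request:
apply_moves(plan=[0, 0, 0, 0, -0.004, 0, 0, 0, 0, 0, 0, -0.004, 0, 0, 0, 0, 0, 0, -0.004, 0, 0, 0, 0, 0, 0, -0.003, 0, 0, 0, 0, 0, 0, 0, 0, 0])

```text
clock: 32.08
eef_pos: [360.8, -258.7, 74.8]
eef_rot: [-0.829, 1.57, -0.795]
wrist_force: [-0.6, -1.1, 5.4]
finger_gap: 11.9
```

Request:
apply_moves(plan=[0, 0, 0, 0, -0.0015, 0, 0, 0, 0, 0, 0, -0.001, 0, 0, 0, 0, 0, 0, 0, 0, 0])

```text
clock: 32.45
eef_pos: [360.9, -260.9, 74.8]
eef_rot: [-0.662, 1.57, -0.628]
wrist_force: [-1.8, 0.9, 6.5]
finger_gap: 11.7
```

Request:
apply_moves(plan=[0, 0, 0, 0, -0.001, 0, 0, 0, 0, 0, 0, 0, 0, 0])

```text
clock: 32.7
eef_pos: [360.8, -261.2, 74.8]
eef_rot: [1.045, 1.57, 1.079]
wrist_force: [-0.6, 7.0, 9.9]
finger_gap: 11.8
```

Request:
apply_moves(plan=[0, 0, 0, 0, 0.0005, 0, 28, 0, 0, 0, 0, 0, 0, 28, 0, 0, 0, -0.04, 0, 0, 28, 0, 0, 0, -0.05, 0, 0, 28, 0, 0, 0, -0.01, 0, 0, 28])

```text
clock: 33.33
eef_pos: [361.5, -262.0, 176.9]
eef_rot: [-0.759, 1.566, -0.725]
wrist_force: [-0.3, -0.2, -0.8]
finger_gap: 26.2
```

Request:
apply_moves(plan=[0, 0, 0, 0, 0.055, 0.002, 28, 0, 0, 0, 0, 0.055, 0.002, 28, 0, 0, 0, 0, 0.055, 0.002, 28, 0, 0, 0, 0, 0.055, 0.002, 28, 0, 0, 0, 0, 0.03, 0.002, 50])

```text
clock: 33.95
eef_pos: [361.4, -9.0, 173.5]
eef_rot: [2.931, 1.57, 2.967]
wrist_force: [-0.3, -0.3, -0.2]
finger_gap: 33.0
```

```bash
python3 look.py e2 "((220,170,100,110),(390,200,100,100))"; python3 - <<'E'
from h import *
t=snap('top','t2.png')
E
```

```text
[361.6  -9.  173.5] 41.179407109144435 [-0.1 -0.5  0.9]
```

View pics/e2.png

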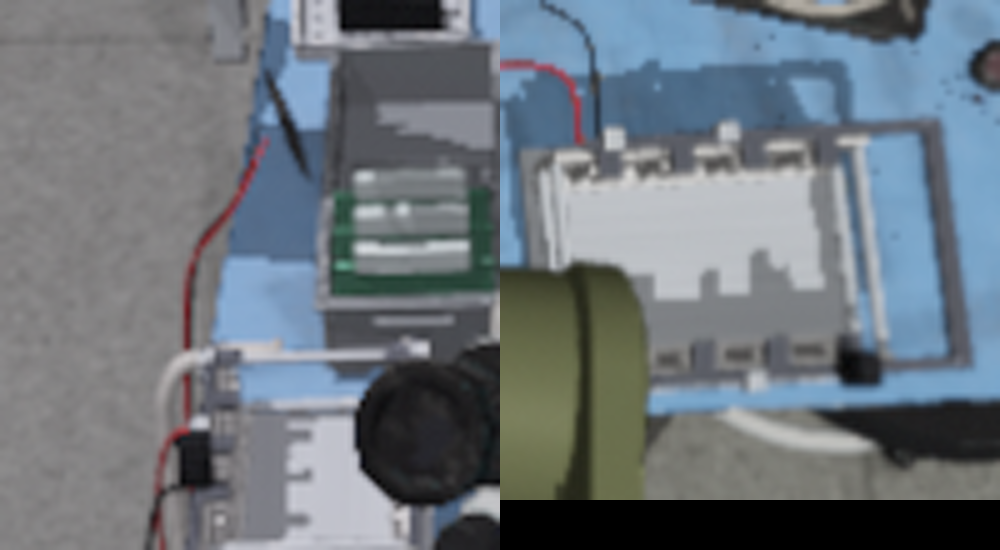

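View pics/t2.png

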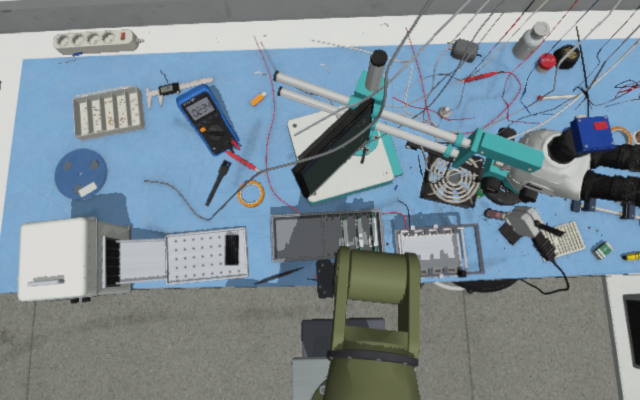

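```bash
cat > sink.py <<'E'
from h import *
t=cams.camera('top'); g=cv2.cvtColor(t['image'],cv2.COLOR_RGB2GRAY)
u0,v0,u1,v1=168,226,250,288
z=cv2.resize(g[v0:v1,u0:u1],None,fx=4,fy=4,interpolation=cv2.INTER_CUBIC)
m=(z<75).astype(np.uint8); m=cv2.morphologyEx(m,cv2.MORPH_OPEN,np.ones((17,17)))
for c in cv2.findContours(m,0,2)[0]:
    if cv2.contourArea(c)<2000: continue
    b=cv2.boxPoints(cv2.minAreaRect(c)); px=(b+.5)/4-.5+[u0,v0]
    P=plane(t,px,38)[:,:2]; d=np.diff(np.r_[P,P[:1]],axis=0); print('px',px.round(1).tolist(),'c',P.mean(0).round(1),'len',np.linalg.norm(d,axis=1).round(1),'ang',np.degrees(np.arctan2(d[:,1],d[:,0])).round(1),P.round(1).tolist())
E
python3 sink.py; python3 - <<'E'
from h import *
t=cams.camera('top');s=cams.camera('side')
A=cv2.resize(t['image'][224:290,160:256],None,fx=6,fy=6,interpolation=cv2.INTER_CUBIC);cv2.imwrite('pics/e3.png',A[:,:,::-1])
B=cv2.resize(s['image'][110:200,260:330],None,fx=6,fy=6,interpolation=cv2.INTER_CUBIC);cv2.imwrite('pics/e4.png',B[:,:,::-1])
E
```

```text
px [[224.9, 264.1], [225.6, 234.6], [238.1, 234.9], [237.4, 264.4]] c [436.2 307.8] len [77.  33.1 76.9 32.7] ang [ -0.4 -92.9 179.3  87.3] [[398.5, 324.5], [475.5, 324.0], [473.9, 290.9], [397.0, 291.8]]
```

View pics/e3.png

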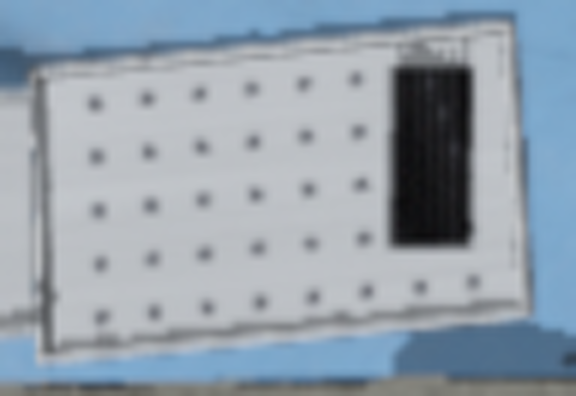

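View pics/e4.png

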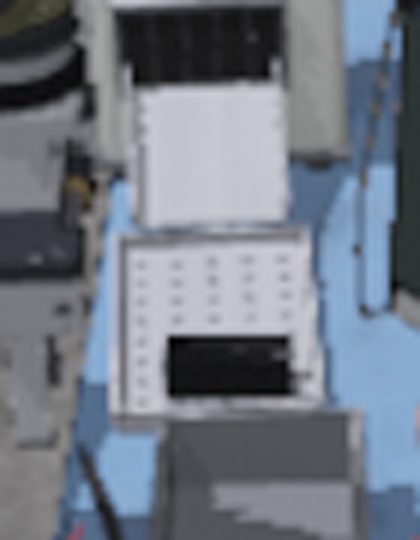

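Request:
apply_moves(plan=[0, 0, 0, 0, 0.053, 0.014, 48, 0, 0, 0, 0, 0.053, 0.014, 48, 0, 0, 0, 0, 0.053, 0.014, 48, 0, 0, 0, 0, 0.053, 0.014, 48, 0, 0, 0, 0, 0.053, 0.014, 48])

```text
clock: 34.88
eef_pos: [423.8, 257.1, 173.8]
eef_rot: [-1.957, 1.57, -1.925]
wrist_force: [0.4, -1.0, 0.2]
finger_gap: 44.9
```

Request:
apply_moves(plan=[0, 0, 0, 0, 0.05, 0.015, 48, 0, 0, 0, 0.04, 0, 0, 48, 0, 0, 0, 0.05, 0, 0, 48, 0, 0, 0, 0.03, 0, 0, 48, 0, 0, 0, 0, 0, 0, 48])

```text
clock: 35.5
eef_pos: [435.8, 305.1, 52.2]
eef_rot: [-2.608, 1.566, -2.575]
wrist_force: [0.0, 0.8, 1.6]
finger_gap: 44.9
```

```bash
python3 look.py f1 "((250,100,90,110),(150,210,110,90))"
```

```text
[437.1 306.4  55.1] 45.08063588284426 [-0.  -0.2  0.3]
```

View pics/f1.png

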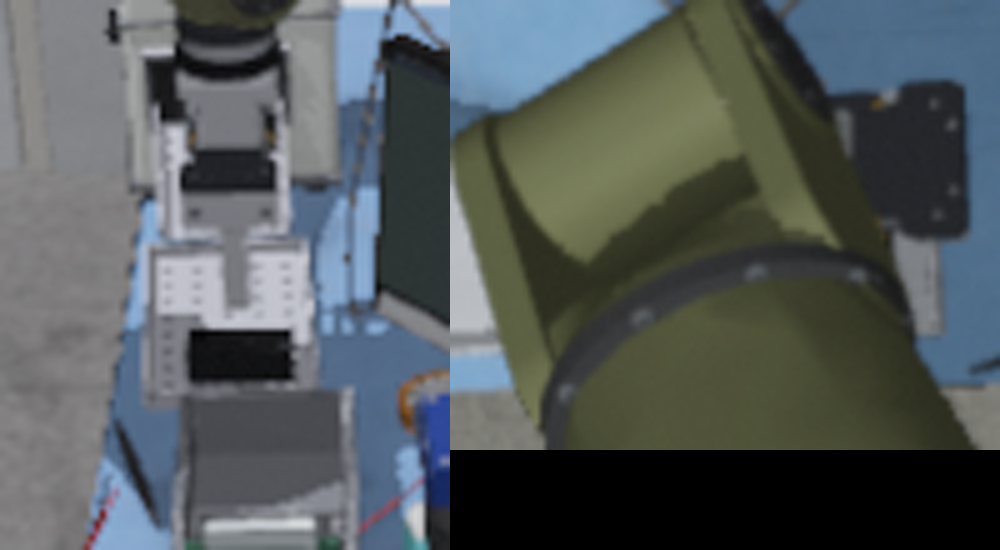

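```bash
python3 - <<'E'
from h import *
s=cams.camera('side');g=s['image'].sum(2)//3
print(g[150:172,296:300].tolist())
for y in (271.5,278,284): print(y,[(z,proj(s,[[437,y,z]])[0].round(1).tolist()) for z in (55,75,85,95)])
E
```

```text
[[121, 121, 122, 123], [121, 121, 121, 130], [121, 121, 122, 124], [121, 122, 122, 121], [122, 121, 122, 136], [121, 121, 122, 143], [122, 121, 122, 138], [122, 122, 122, 129], [121, 122, 122, 133], [115, 115, 115, 132], [124, 124, 124, 132], [172, 172, 171, 170], [186, 198, 197, 196], [178, 198, 197, 196], [198, 198, 198, 196], [171, 172, 171, 169], [26, 28, 28, 24], [25, 24, 25, 27], [19, 21, 23, 30], [20, 22, 19, 20], [17, 18, 19, 22], [17, 19, 19, 18]]
271.5 [(55, [296.7, 170.0]), (75, [296.5, 165.4]), (85, [296.4, 163.0]), (95, [296.3, 160.7])]
278 [(55, [296.8, 169.0]), (75, [296.6, 164.4]), (85, [296.5, 162.1]), (95, [296.4, 159.7])]
284 [(55, [296.9, 168.1]), (75, [296.7, 163.5]), (85, [296.5, 161.2]), (95, [296.4, 158.9])]
```

Request:
apply_moves(plan=[0, 0, 0, 0.02, 0.0025, 0, 48, 0, 0, 0, 0.02, 0, 0, 48, 0, 0, 0, 0.012, 0, 0, 48, 0, 0, 0, 0.008, 0, 0, 48, 0, 0, 0, 0, 0, 0, 48])

```text
clock: 36.28
eef_pos: [436.3, 309.2, -5.7]
eef_rot: [0.235, 1.571, 0.269]
wrist_force: [-0.2, -0.4, 1.1]
finger_gap: 45.2
```

```bash
python3 look.py f2 "((250,110,90,100),(190,210,80,90))"; python3 - <<'E'
from h import *
s=cams.camera('side')
for y in (274,280,286): print(y,[(z,proj(s,[[437,y,z]])[0].round(1).tolist()) for z in (-5,15,25,35)])
E
```

```text
[436.5 309.4  -5.2] 44.81956019501935 [ 0.3 -0.3 -0.8]
274 [(-5, [297.4, 183.1]), (15, [297.2, 178.7]), (25, [297.1, 176.4]), (35, [297.0, 174.2])]
280 [(-5, [297.5, 182.2]), (15, [297.3, 177.8]), (25, [297.2, 175.5]), (35, [297.0, 173.3])]
286 [(-5, [297.5, 181.3]), (15, [297.3, 176.9]), (25, [297.2, 174.6]), (35, [297.1, 172.4])]
```

View pics/f2.png

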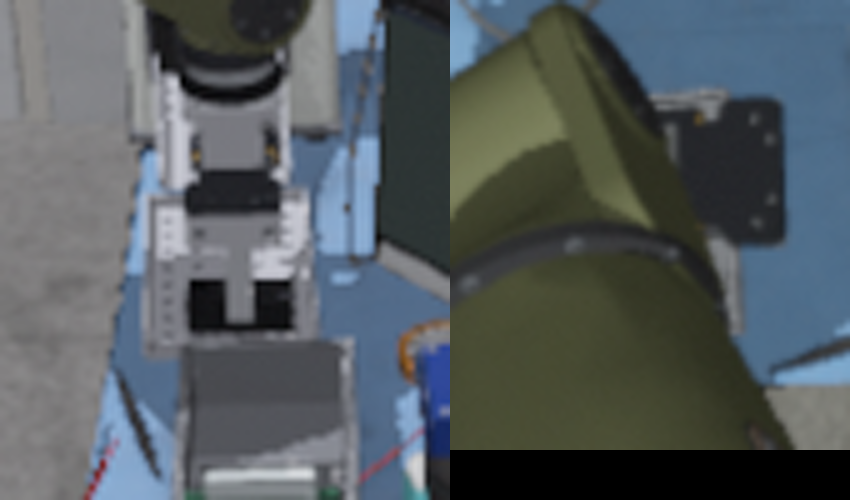

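Request:
apply_moves(plan=[0, 0, 0, 0.004, 0, 0, 48, 0, 0, 0, 0.003, 0, 0, 48, 0, 0, 0, 0, 0, 0, 48])

```text
clock: 36.8
eef_pos: [436.0, 309.1, -13.1]
eef_rot: [-2.691, 1.57, -2.657]
wrist_force: [-0.1, 0.3, 0.5]
finger_gap: 44.9
```

Request:
apply_moves(plan=[0, 0, 0, 0, 0, 0, 10, 0, 0, 0, 0, 0, 0, 10, 0, 0, 0, 0, 0, 0, 10, 0, 0, 0, 0, 0, 0, 10], force=30)

```text
clock: 37.3
eef_pos: [436.2, 309.3, -12.8]
eef_rot: [0.666, 1.571, 0.7]
wrist_force: [-0.5, -0.3, 0.8]
finger_gap: 29.7
```

```bash
python3 look.py f3 "((250,110,90,100),(190,210,80,90))"
```

```text
[436.2 309.3 -12.8] 29.55471451990496 [-0.5  0.2  1.5]
```

View pics/f3.png

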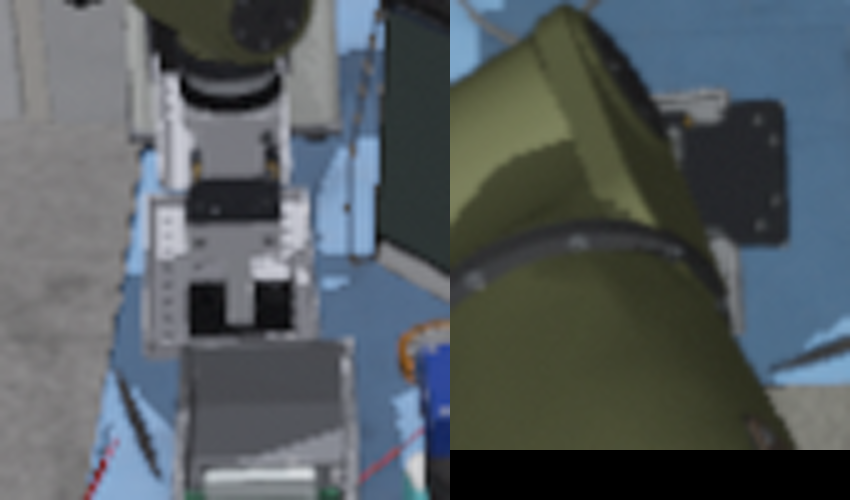

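Gripped (gap ≈ 30). Lift and check it follows.

Request:
apply_moves(plan=[0, 0, 0, -0.01, 0, 0, 10, 0, 0, 0, -0.03, 0, 0, 10, 0, 0, 0, -0.04, 0, 0, 10, 0, 0, 0, -0.04, 0, 0, 10, 0, 0, 0, 0, 0, 0, 10])

```text
clock: 38.02
eef_pos: [437.4, 310.0, 110.6]
eef_rot: [0.499, 1.565, 0.534]
wrist_force: [0.3, 0.6, -2.0]
finger_gap: 29.6
```

```bash
python3 look.py f4 "((250,90,90,110),(160,210,110,90))"
```

```text
[435.9 309.1 107.1] 29.37164224324788 [ 0.1  0.4 -2.4]
```

View pics/f4.png

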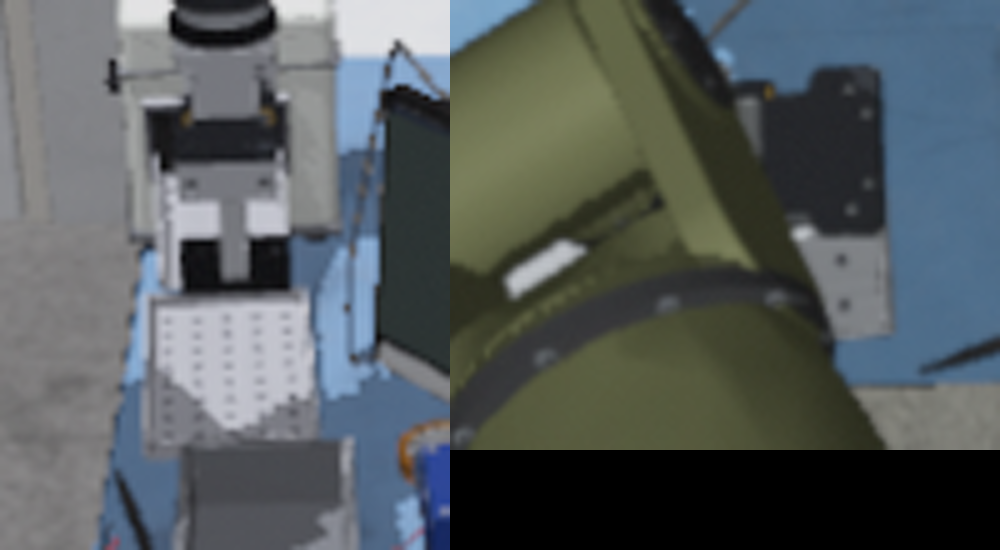

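Request:
apply_moves(plan=[0, 0, 0, 0, -0.045, 0.005, 10, 0, 0, 0, 0, -0.045, 0.005, 10, 0, 0, 0, 0, -0.045, 0.005, 10, 0, 0, 0, 0, -0.044, 0.006, 10, 0, 0, 0, 0.02, 0, 0, 10])

```text
clock: 38.75
eef_pos: [463.7, 128.8, 86.7]
eef_rot: [-0.604, 1.57, -0.573]
wrist_force: [-0.3, 0.2, -1.5]
finger_gap: 29.2
```

Request:
apply_moves(plan=[0, 0, 0, 0.02, 0, 0, 10, 0, 0, 0, 0, 0, 0, 10])

```text
clock: 39.0
eef_pos: [461.8, 130.7, 65.2]
eef_rot: [-2.976, 1.566, -2.942]
wrist_force: [-0.4, 0.0, -1.0]
finger_gap: 29.9
```

```bash
python3 look.py f5 "((250,120,90,110),(240,190,110,90))"
```

```text
[463.1 131.1  67.1] 29.817071273344737 [ 0.3  0.2 -1.2]
```

View pics/f5.png

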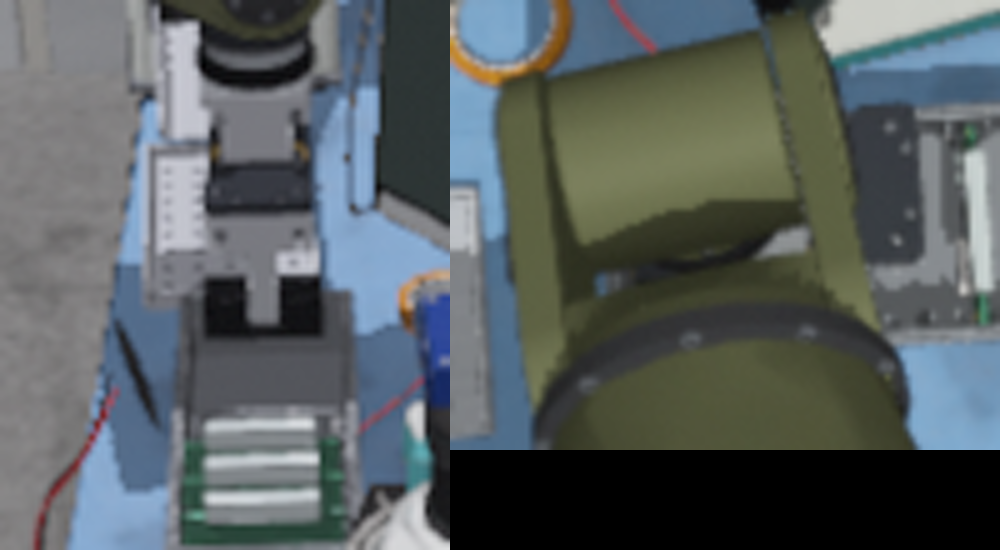

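Request:
apply_moves(plan=[0, 0, 0, 0.02, 0, 0, 10, 0, 0, 0, 0.02, 0, 0, 10, 0, 0, 0, 0.015, 0, 0, 10, 0, 0, 0, 0.007, 0, 0, 10, 0, 0, 0, 0, 0, 0, 10])

```text
clock: 39.72
eef_pos: [463.3, 131.1, 5.2]
eef_rot: [-2.941, 1.571, -2.906]
wrist_force: [-0.1, -0.2, -0.8]
finger_gap: 29.7
```

Request:
apply_moves(plan=[0, 0, 0, 0.003, 0, 0, 10, 0, 0, 0, 0.002, 0, 0, 10, 0, 0, 0, 0, 0, 0, 10])

```text
clock: 40.1
eef_pos: [463.3, 131.0, 0.2]
eef_rot: [-0.681, 1.571, -0.647]
wrist_force: [-0.9, -0.1, -1.4]
finger_gap: 30.2
```

Request:
apply_moves(plan=[0, 0, 0, 0.001, 0, 0, 10, 0, 0, 0, 0.001, 0, 0, 10, 0, 0, 0, 0, 0, 0, 10])

```text
clock: 40.48
eef_pos: [463.2, 131.0, -1.9]
eef_rot: [-3.059, 1.571, -3.025]
wrist_force: [0.0, -0.1, -1.4]
finger_gap: 29.9
```

Request:
apply_moves(plan=[0, 0, 0, 0.0008, 0, 0, 10, 0, 0, 0, 0, 0, 0, 10])

```text
clock: 40.72
eef_pos: [463.2, 131.0, -2.7]
eef_rot: [-3.011, 1.571, -2.977]
wrist_force: [0.5, 0.6, -0.1]
finger_gap: 29.9
```

Request:
apply_moves(plan=[0, 0, 0, 0, 0, 0, 45, 0, 0, 0, 0, 0, 0, 45, 0, 0, 0, 0, 0, 0, 45, 0, 0, 0, -0.02, 0, 0, 45, 0, 0, 0, -0.05, 0, 0, 45])

```text
clock: 41.35
eef_pos: [462.0, 130.8, 66.7]
eef_rot: [-2.968, 1.567, -2.934]
wrist_force: [0.3, -0.2, -0.2]
finger_gap: 42.4
```

Request:
apply_moves(plan=[0, 0, 0, -0.05, 0, 0, 45, 0, 0, 0, -0.05, 0, 0, 45, 0, 0, 0, -0.02, 0.05, -0.03, 45, 0, 0, 0, 0, 0.055, -0.02, 45, 0, 0, 0, 0, 0.055, -0.02, 45])

```text
clock: 41.98
eef_pos: [387.0, 290.1, 187.9]
eef_rot: [0.516, 1.57, 0.549]
wrist_force: [1.3, -0.8, 0.9]
finger_gap: 42.6
```

Request:
apply_moves(plan=[0, 0, 0, 0, 0.055, -0.02, 45, 0, 0, 0, 0, 0.055, -0.02, 45, 0, 0, 0, 0, 0.05, -0.01, 45, 0, 0, 0, 0, 0, 0, 45])

```text
clock: 42.48
eef_pos: [331.0, 448.9, 186.7]
eef_rot: [-2.559, 1.57, -2.522]
wrist_force: [0.3, -0.8, -0.3]
finger_gap: 42.6
```

```bash
python3 look.py g1 "((250,120,90,110),(260,190,130,90))"; python3 - <<'E'
from h import *
snap('top','t3.png')
E
```

```text
[332.2 446.5 187. ] 42.48412759895212 [ 0.6  0.2 -0.3]
```

View pics/g1.png

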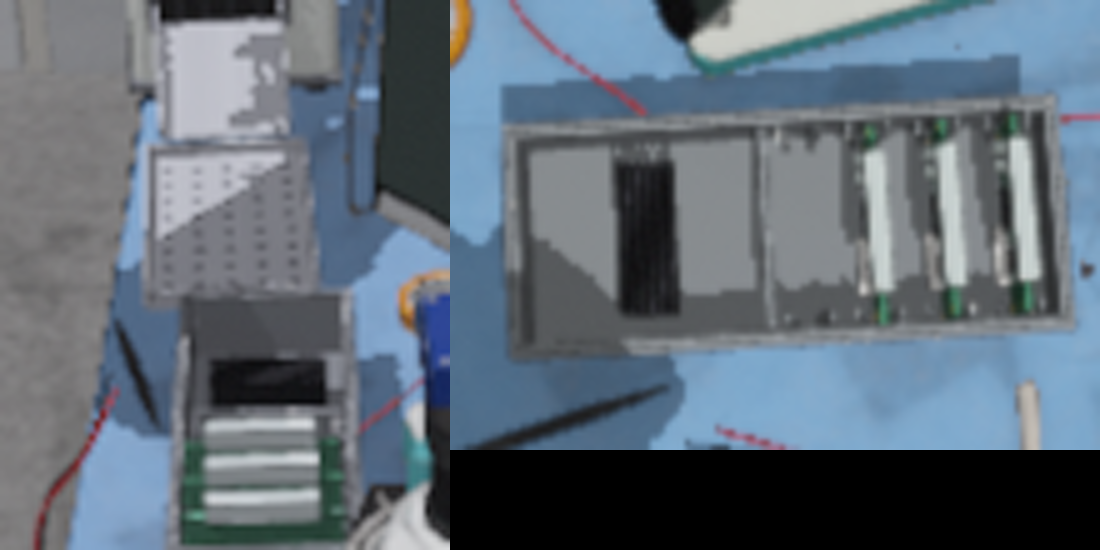

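View pics/t3.png

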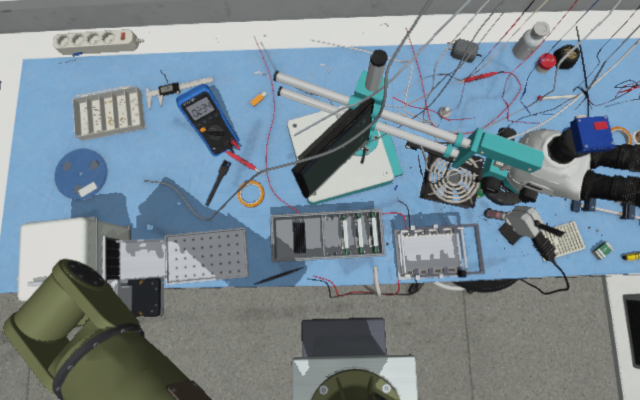

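```bash
python3 - <<'E'
from h import *
a=cv2.cvtColor(cv2.imread('pics/top0.png'),cv2.COLOR_BGR2GRAY).astype(np.float32);b=cv2.cvtColor(cv2.imread('pics/t3.png'),cv2.COLOR_BGR2GRAY).astype(np.float32)
for n,(u0,v0,u1,v1) in dict(frame=(464,222,492,276),tab=(452,262,475,285),tape=(232,178,268,210),brush=(202,158,232,208),pen=(252,262,305,288),ref=(80,85,145,135)).items():
    w=cv2.createHanningWindow((u1-u0,v1-v0),cv2.CV_32F)
    print(n,cv2.phaseCorrelate(a[v0:v1,u0:u1],b[v0:v1,u0:u1],w))
s=readout.read_state();print(s['clock'],s['wrist_force'].round(1),s['qd'].round(3))
E
```

```text
frame ((-0.9263585763217979, -0.836617756394304), 0.07721625434027778)
tab ((0.6266938578950967, -0.18007137405681206), 1.0341587762037914)
tape ((0.027692322137529146, -0.004166635276273922), 1.0045508848399751)
brush ((0.04839085576966262, -0.08481525438152104), 0.9703422193527221)
pen ((0.13956767695777117, 0.7983486212817485), 0.8472083703971204)
ref ((0.04807835908436431, -0.008538244042000542), 0.998588678042094)
42.625 [0.2 0.3 0.3] [-0.016 -0.012  0.004  0.002 -0.001  0.001]
```

```bash
python3 - <<'E'
import cv2
a=cv2.imread('pics/top0.png',0);b=cv2.imread('pics/t3.png',0)
for v in (240,255,265): print(v,a[v,470:490].tolist(),b[v,470:490].tolist())
for v in (270,274): print('tab',a[v,452:474].tolist(),b[v,452:474].tolist())
E
```

```text
240 [152, 152, 152, 149, 126, 80, 77, 91, 93, 113, 143, 155, 156, 157, 158, 157, 158, 159, 157, 157] [153, 152, 151, 150, 146, 117, 79, 82, 90, 96, 122, 148, 155, 157, 158, 158, 157, 158, 158, 157]
255 [157, 158, 159, 160, 160, 157, 132, 83, 80, 91, 93, 115, 146, 155, 156, 157, 157, 155, 152, 152] [156, 158, 159, 160, 160, 160, 156, 125, 83, 83, 90, 95, 123, 148, 155, 157, 156, 155, 151, 152]
265 [140, 140, 141, 142, 142, 140, 138, 130, 91, 83, 90, 91, 98, 130, 141, 144, 145, 145, 143, 143] [140, 141, 141, 142, 142, 140, 138, 136, 113, 71, 80, 91, 92, 109, 134, 143, 145, 145, 143, 142]
tab [83, 81, 90, 107, 97, 43, 29, 29, 40, 54, 70, 75, 78, 104, 128, 137, 138, 141, 143, 146, 147, 149] [84, 82, 91, 113, 111, 61, 28, 28, 32, 41, 53, 67, 74, 89, 119, 135, 139, 141, 143, 145, 148, 148]
tab [100, 101, 103, 95, 68, 27, 17, 14, 14, 23, 33, 38, 39, 62, 100, 120, 119, 116, 126, 133, 136, 135] [100, 102, 104, 104, 93, 53, 18, 13, 18, 19, 26, 38, 39, 42, 81, 112, 117, 116, 126, 133, 136, 135]
```

```bash
python3 -c "
from cell import ticket; print(ticket.sign_off())"
```

```text
the job is handed in; nothing more can be done
None
```

The job is done and handed in at about 43 s of the 210 s allowed; the hand-in reported no verdict. I opened the lock by its tab until it met the end stop. The three cards present now stand in tote slots 0, 1 and 2, the one heat sink sits fins up in the middle of the bin, and the lock is pushed back home.

**Last checks:**
- **Cards:** the last pictures show all three upright. Their rails measured within about 1.5 mm of the tote's middle line.
- **Heat sink:** it lies flat in the bin. The catch tray is empty, and no second sink was seen.
- **Lock:** it met the home stop with 7 N. The lock frame sits about 1.5 mm further home than in the first picture.
- **Bystanders:** the tape roll and the object I took for the brush did not move. I could not tell which red object was the test probe, so I did not check it separately. The arm worked away from all the red objects.

**What disagreed:**
- **Tool height:** the fingertips were about 25–35 mm higher than the reported tool height, though x and y agreed. My first grip on the tab therefore closed on air. I set heights from the camera images and contact forces after that.
- **Card position:** the side camera put the first two cards about 1.5 mm further along x than the gripper, while the top camera put the first one 1.4 mm the other way. I went by the top camera.

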